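Pack the drive kit into the caddy

ROBOT

A 7-joint arm with a two-finger parallel gripper is mounted at the origin on the work surface. World frame = base frame: x ahead of the robot, y to its left, z up, the work surface at z = 0. Lengths are in m, angles in rad, forces in N, time in s.
With the tool pointing down it reaches from about 0.425 to 0.875 m from the base axis. Payload 8.4 kg.
Tool frame: the origin (TCP) lies at the very end of the fingers, on their centre line; the grasp point (between the pads) lies hold_point_z behind it (hold_point_z is the distance from the TCP to the grasp point, in m); z points along the fingers, y is the direction in which the jaws open and shut (so a half turn about z gives the same grasp; the last joint's range is limited). The gripper opens to 87 mm and grips with 3 to 60 N. Pads are 19 mm wide; open, the fingers measure 117 mm over their backs; the gripper's body (75 mm by 190 mm) begins 51 mm behind the grasp point.
Start: joints at [-1.337, 0.333, 0.04, 1.465, -0.013, 1.343, -0.059], TCP at [0.212, 0.614, 0.196] pointing down, gripper open.
Joint ranges: [-2.58, 2.58], [-0.38, 2.09], [-1.3, 1.39], [0.25, 2.4], [-1.5, 4.64], [0.08, 2.09], [-2.65, 2.65]. Speed limits (rad/s): [2.22, 2.22, 2.79, 2.79, 3.14, 3.14, 3.14].

INTERFACE

Orientations are given as a unit quaternion [x, y, z, w].
In Python, from workcell import read_state, camera, camera_params, sign_off, regions_of, place_of, hold_point_z gives the robot as it stands. The module is installed in compiled form; this text tells all that it offers.
- The arm moves only by the tool step_arm, never from a script. Its argument "series" is one flat list of numbers, 7 for each row, row after row: the shift along the tool's x, y, z in m, then the turn, a rotation vector about the tool's x, y, z in degrees, then the finger opening in m, from 0 to 0.087. A call has 1 to 10 rows; each row is the pose to reach, as a shift and turn from the pose commanded when the call began, along the tool's axes at that moment; what a row does not reach only later rows make up. A row lasts 1/12 s, in which the tool goes at most 41.7 mm and 7.16 degrees, less where a joint would pass 70% of its speed; a pose out of reach is approached as far as the arm can. A call with a gripper value outside its range is refused whole. The fingers move at their own pace and stop on an object; "force" is the grip in N (left out, the last holds). Time passes only in rows, so rows that repeat a pose let the fingers close. It gives the time, the measured TCP pose, the force and the opening at its end, in the units of the state.
- read_state(): the state, without advancing time (a new reading comes with each control period).
- camera(name): name is "side" or "top"; returns the picture (480x640x3 uint8, red, green, blue); there is no depth.
- camera_params(name): a dict with "fovy" (degrees; the focal length in pixels is half the picture's height over the tangent of half this angle, whatever the lens; pixels are square), "cx", "cy" (the principal point, pixels), "distortion" ([k1, k2, p1, p2, k3] as OpenCV has them; the pictures are not rectified), "cam_to_world" (4x4, takes a point from camera to world coordinates). Camera axes: x right, y down, z forward; pixel columns grow to the right and rows downward; lengths in m; the calibration is good to about 2 mm. A picture is of the moment at which its call begins. camera_params takes no time and is no camera call.
- sign_off(): hands the job in, once; it reports no verdict.
Trained networks look in the newest picture that a camera, given by its name, has taken for a name from the list of things; names that differ only in an ending like _2 or _b are one class to them, and where a whole thing is asked for, a point or a joint stands for the part that bears it (a point fixed in the world has none). Each returns a list of dicts, best first, with "confidence" (0 to 1); they miss things now and then, are a little off and sometimes report something else, mostly with a low value. They report only what shows in the picture. A call takes as long as a camera call.
- regions_of(camera, thing): "mask" (480x640 bool, what is visible of it) and "xy" ([column, row] in pixels, amid what is visible of it).
- place_of(camera, thing): "xy" ([column, row] in pixels: a listed point, or the origin of a listed thing).
The state is a dict: "time_s": time; "joint_positions": joint angles; "joint_vel": joint speeds; "effort": joint torques, N m; "eef_pos": TCP position; "ee_rot": TCP orientation; "force": force on the tool from outside, world axes, zero at the start; "wrist_torque": the same for the moment, N m; "opening": finger opening in m.
Only numpy, scipy, OpenCV 4.12 (cv2) and the standard library are available. Lean on these libraries where they do the work, as an engineer would, in place of code of your own. Each camera call takes 0.05 s, during which the arm holds its last target.

TASK

Pack the drive kit into the blue bins of the caddy: one toothed gear in each half of the divided bin, the square motor standing in the square bin, and the bearing block lengthways in the long narrow bin, each upright and flat on its bin's floor, as it stands on the table now. The smooth pulley, the round motor and the plain block are not part of the kit: leave them where they are.

Things in the scene. Friction and masses are not known exactly. Their poses are not given: they have to be found in the camera images.
- gear_a: one of two identical aluminium spur gears lying flat, hub up: toothed disc 46 mm across the tips (12 coarse teeth) and 14 mm thick, with a plain round hub 24 mm in diameter standing on it up to 40 mm above the underside (take it by the hub). Origin: centre of the underside, z up along the axis; yaw is of no account. About 80 g
- gear_b: one of two identical aluminium spur gears lying flat, hub up: toothed disc 46 mm across the tips (12 coarse teeth) and 14 mm thick, with a plain round hub 24 mm in diameter standing on it up to 40 mm above the underside (take it by the hub). Origin: centre of the underside, z up along the axis; yaw is of no account. About 80 g
- square_motor: small electric motor, shaft up: square body 42 x 42 mm, 40 mm tall, dark with aluminium end caps; on top a boss of 22 mm diameter, 2 mm high, and a 6 mm steel shaft ending 58 mm above the underside. Take it by two opposite flat sides of the body. Origin: centre of the underside, z up, x and y square to the sides. About 250 g
- bearing_block: grey pillow block: foot 62 (x) x 28 (y) x 10 mm high, a dark bolt hole in each protruding end; in the middle an upright part 36 mm long, 28 mm wide, with an arched top 42 mm above the underside and a round bearing on both flat faces (+y, -y). Take it by these two faces, 28 mm apart. Origin: centre of the underside, z up. About 150 g
- pulley: look-alike, to be left: aluminium pulley, smooth round disc 46 mm in diameter without teeth, 14 mm thick with a groove round it, and the same hub as the gears. Origin: centre of the underside, z up
- round_motor: look-alike, to be left: round motor, body 42 mm in diameter and 40 mm tall, dark with aluminium end caps and the same shaft upwards. Origin: centre of the underside, z up
- plain_block: look-alike, to be left: plain grey solid block 62 mm (x) x 28 mm (y) x 42 mm high, flat on top, without foot, holes or bearing. Origin: centre of the underside, z up
- gear_bin: divided bin: 82 mm (x) by 144 mm (y) outside; a 4 mm partition, as high as the walls, leaves two cells, 74 mm (x) by 66 mm (y), centred 35 mm to +y and -y of the origin. Blue, fixed in the grey caddy (rim 16 mm high); the three bins stand in a row along x at 92 mm centres in varying order, underside 5 mm over the table. Walls 4 x 18 mm high, floor 4 mm. Origin: centre of underside, z up
- motor_bin: the square bin: open box 82 x 82 mm outside, 74 x 74 mm inside. Blue, fixed in the grey caddy (rim 16 mm high); the three bins stand in a row along x at 92 mm centres in varying order, underside 5 mm over the table. Walls 4 x 18 mm high, floor 4 mm. Origin: centre of underside, z up
- bearing_bin: the long narrow bin: open box 56 mm (x) by 144 mm (y) outside, 48 x 136 mm inside; the bearing block lies in it with its length along the bin's y axis, either way round. Blue, fixed in the grey caddy (rim 16 mm high); the three bins stand in a row along x at 92 mm centres in varying order, underside 5 mm over the table. Walls 4 x 18 mm high, floor 4 mm. Origin: centre of underside, z up

How it is judged:
By the outcome, as a careful person would: the job done as asked, in the order asked, and still so for the second after the job is handed in, with the robot touching nothing.
It also fails if it takes over 102 s, if anything falls off the work surface, if the arm or the gripper's body presses on something with over 40 N, if the wrist force passes 120 N, or if a joint passes its speed limit or range.

## Working session

There is one attempt and no reset: what is moved stays moved. The work goes in short steps, Python scripts to look and compute and a tool call to move; the robot and the scene stay as the last step left them, time stands still between calls to the robot, and variables do not carry over. Pictures are saved under pics/ and viewed, and the job is handed in when it is done.

Besides the shell and the picture viewer there is one more tool, called after "Request:" as a command line: name --argument value ..., lists and objects as JSON in quotes. step_arm: Moves the arm, as the interface text tells. Its arguments: {"type":"object","properties":{"series":{"type":"array","items":{"type":"number"}},"force":{"type":"number"}},"required":["series"]}

```bash
mkdir -p pics
python3 - <<'E'
from workcell import *
import workcell,cv2,numpy as np
np.set_printoptions(precision=4,suppress=True)
s=read_state()
for k,v in s.items(): print(k,v)
print(hold_point_z)
for n in("side","top"):
    im=camera(n); cv2.imwrite(f"pics/{n}0.png",im[:,:,::-1]); print(n,camera_params(n))
E
```

```text
time_s 0.0
joint_positions [-1.3372  0.3339  0.0399  1.4663 -0.0134  1.3433 -0.0585]
joint_vel [ 0.0016 -0.0002  0.0015  0.0004  0.0012 -0.0006 -0.0012]
effort [ -0.0004 -65.6355   1.3348 -40.3801  -0.0599   0.0449   0.0002]
eef_pos [0.2122 0.6138 0.1949]
ee_rot [ 0.1656  0.9862 -0.0008 -0.0001]
force [0.7332 1.8405 0.0842]
wrist_torque [-0.0268 -0.0199 -0.0523]
opening 0.0868886760528219
0.0187
side {'fovy': 50.33331942408249, 'cx': 323.37878427103607, 'cy': 240.49767709447863, 'distortion': array([-0.1144,  0.    ,  0.    ,  0.    ,  0.    ]), 'cam_to_world': array([[-0.8458, -0.4151,  0.3352,  0.2517],
       [-0.5335,  0.6467, -0.5451,  0.5041],
       [ 0.0095, -0.6399, -0.7684,  0.7361],
       [ 0.    ,  0.    ,  0.    ,  1.    ]])}
top {'fovy': 48.69307565406045, 'cx': 318.2749948483203, 'cy': 238.71217410080797, 'distortion': array([-0.0298,  0.    ,  0.    ,  0.    ,  0.    ]), 'cam_to_world': array([[ 0.026 , -0.9847,  0.1724,  0.3797],
       [-0.9987, -0.0331, -0.0381,  0.0417],
       [ 0.0432, -0.1712, -0.9843,  0.9209],
       [ 0.    ,  0.    ,  0.    ,  1.    ]])}
```

View pics/side0.png

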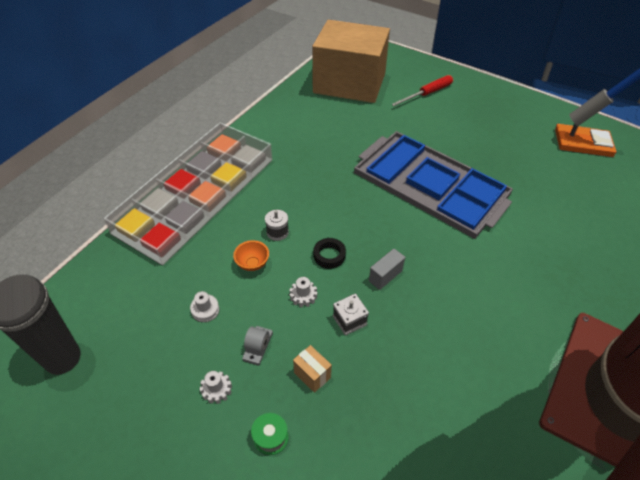

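View pics/top0.png

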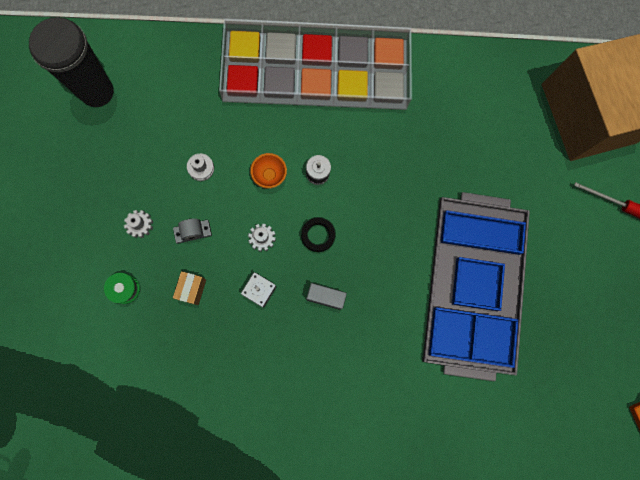

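Top picture: gears at about (138,223) and (262,237), pulley (200,166), bearing block (192,231), square motor (258,289), round motor (318,168), plain block (326,295). The bins are in the caddy at (475,285): long bin (482,232), square bin (478,284), divided bin (473,336).

```bash
cat > h.py <<'E'
from workcell import *
import numpy as np,cv2
from scipy.spatial.transform import Rotation as R
np.set_printoptions(precision=4,suppress=True)
def K(p):
    f=240/np.tan(np.radians(p['fovy']/2)); return np.array([[f,0,p['cx']],[0,f,p['cy']],[0,0,1]])
def pt(cam,uv,z):
    p=camera_params(cam); uv=np.asarray(uv,float).reshape(-1,1,2)
    n=cv2.undistortPoints(uv,K(p),np.asarray(p['distortion'])).reshape(-1,2)
    T=p['cam_to_world']; d=np.c_[n,np.ones(len(n))]@T[:3,:3].T; o=T[:3,3]
    s=(z-o[2])/d[:,2]; return o+d*s[:,None]
def proj(cam,X):
    p=camera_params(cam); T=np.linalg.inv(p['cam_to_world'])
    r,_=cv2.Rodrigues(T[:3,:3]); return cv2.projectPoints(np.asarray(X,float).reshape(-1,3),r,T[:3,3],K(p),np.asarray(p['distortion']))[0].reshape(-1,2)
E
python3 - <<'E'
from h import *
import pickle
out={}
for n in "gear_a square_motor bearing_block pulley round_motor plain_block gear_bin motor_bin bearing_bin".split():
    z=.005 if 'bin' in n else 0
    for c in ("top","side"):
        r=place_of(c,n)
        for q in r[:3]:
            if q['confidence']>.3: print(n,c,round(q['confidence'],2),np.round(q['xy'],1),pt(c,q['xy'],z)[0][:2])
        m=regions_of(c,n); out[n,c]=m
        print('   masks',[(round(q['confidence'],2),np.round(q['xy']),q['mask'].sum()) for q in m[:3]])
pickle.dump(out,open('masks.pkl','wb'))
E
```

```text
gear_a top 0.88 [258.9 234.1] [0.5457 0.1107]
gear_a top 0.58 [136. 223.] [0.5582 0.3264]
   masks [(0.95, array([136., 223.]), np.int64(579)), (0.69, array([258., 236.]), np.int64(473))]
gear_a side 0.92 [302.1 297.1] [0.5361 0.1087]
gear_a side 0.79 [218.6 388.5] [0.5506 0.3168]
   masks [(0.91, array([215., 384.]), np.int64(682)), (0.91, array([307., 296.]), np.int64(599))]
square_motor top 0.91 [259.5 290.5] [0.4468 0.1053]
   masks [(0.97, array([259., 289.]), np.int64(678))]
square_motor side 0.73 [348.8 320.2] [0.4451 0.1051]
   masks [(0.85, array([350., 314.]), np.int64(976))]
bearing_block top 0.66 [193.1 233.2] [0.5434 0.2257]
bearing_block top 0.59 [200.7 165.9] [0.6664 0.2204]
   masks [(0.75, array([191., 231.]), np.int64(651))]
bearing_block side 0.65 [259.3 346.7] [0.541  0.2252]
   masks [(0.56, array([254., 345.]), np.int64(828))]
pulley top 0.85 [197.6 167.6] [0.663  0.2257]
   masks [(0.9, array([197., 163.]), np.int64(583))]
pulley side 0.83 [206.2 307.6] [0.6612 0.2149]
   masks [(0.8, array([205., 306.]), np.int64(636))]
round_motor top 0.72 [317.4 170.9] [0.66
[... 556 characters left out ...]
([475., 335.]), np.int64(4119))]
gear_bin side 0.85 [472.3 201.5] [ 0.3722 -0.2638]
   masks [(0.98, array([472., 198.]), np.int64(2276)), (0.68, array([304., 294.]), np.int64(545)), (0.63, array([203., 304.]), np.int64(679))]
motor_bin top 0.66 [477.3 285.3] [ 0.4665 -0.2753]
   masks [(0.61, array([478., 286.]), np.int64(2428))]
motor_bin side 0.74 [432.5 184.1] [ 0.4615 -0.2654]
   masks [(0.88, array([432., 177.]), np.int64(1372))]
bearing_bin top 0.77 [480.8 229.8] [ 0.5661 -0.2842]
   masks [(0.68, array([480., 232.]), np.int64(2862))]
bearing_bin side 0.66 [394.2 162.8] [ 0.5585 -0.2806]
   masks [(0.95, array([395., 159.]), np.int64(1311)), (0.32, array([278., 226.]), np.int64(650))]
```

Run:
```python
import cv2
t=cv2.imread('pics/top0.png'); s=cv2.imread('pics/side0.png')
def c(im,x,y,w,h,f,n): cv2.imwrite('pics/'+n,cv2.resize(im[y:y+h,x:x+w],None,fx=f,fy=f,interpolation=cv2.INTER_CUBIC))
c(t,110,190,180,125,4.4,'ct1.png'); c(t,410,190,130,190,3,'ct2.png')
c(s,180,260,200,150,4,'cs1.png'); c(s,345,125,175,115,4.5,'cs2.png')
```

```text
(no output)
```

View pics/ct1.png

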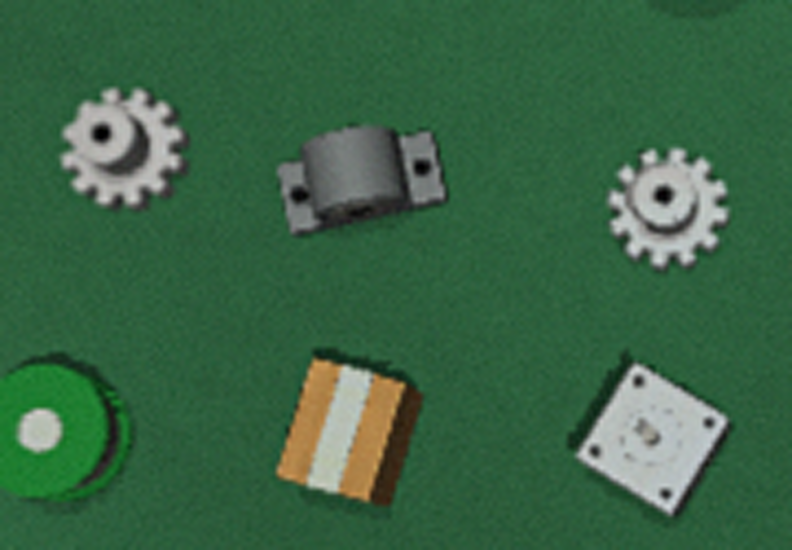

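View pics/ct2.png

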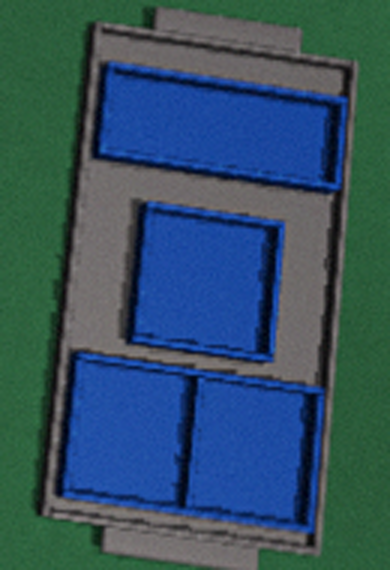

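View pics/cs1.png

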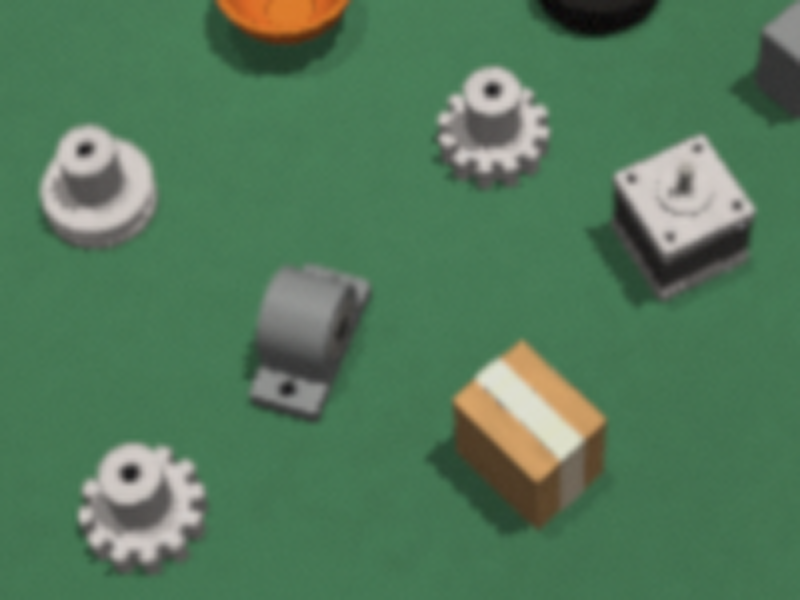

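View pics/cs2.png

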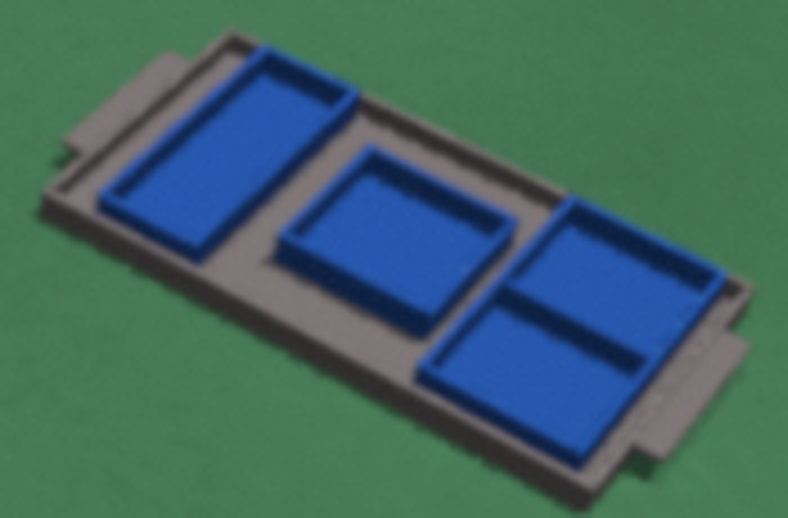

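```bash
cat > m.py <<'E'
from h import *
from scipy.optimize import least_squares
def T1(l): return (np.array(l)+.5)/4.4-.5+[110,190]
def T2(l): return (np.array(l)+.5)/3-.5+[410,190]
def S1(l): return (np.array(l)+.5)/4-.5+[180,260]
def S2(l): return (np.array(l)+.5)/4.5-.5+[345,125]
print('gears top',pt('top',T1([(100,132),(664,194)]),.04)[:,:2],'\nside',pt('side',S1([(130,473),(493,89)]),.04)[:,:2])
for n,q in (('top',T1([(637,365),(728,424),(675,514),(579,455)])),('side',S1([(704,138),(753,210),(668,255),(617,176)]))):
    P=pt(n,q,.04)[:,:2]; d=np.roll(P,-1,0)-P
    print('motor',n,P.mean(0),'sides',np.linalg.norm(d,axis=1),'ang',np.degrees(np.arctan2(d[:,1],d[:,0]))%90)
P=pt('top',T1([(299,194),(423,166)]),.01)[:,:2]; d=P[1]-P[0]; print('bearing',P,P.mean(0),np.linalg.norm(d),np.degrees(np.arctan2(d[1],d[0])))
P=pt('top',T1([(278,167),(431,132)]),.01)[:,:2]; d=P[1]-P[0]; print('foot edge top',P,np.linalg.norm(d),np.degrees(np.arctan2(d[1],d[0])))
print('hole side',pt('side',S1([(288,388)]),.01))
def rect(w,h,x0): return np.array([[x0+a*w/2,b*h/2,.023] for a,b in((1,1),(1,-1),(-1,-1),(-1,1))])
M=np.vstack([rect(.056,.144,.092),rect(.082,.082,0),rect(.082,.144,-.092)])
obs={'top':T2([(107,63),(348,97),(338,190),(97,158),(143,202),(283,222),(272,361),(131,346),(76,352),(323,387),(309,528),(60,498)]),
'side':S2([(103,198),(266,46),(358,95),(203,250),(280,243),(371,148),(518,222),(424,325),(418,372),(575,198),(727,272),(580,458)])}
def place(p,M):
    c,s=np.cos(p[2]),np.sin(p[2]); X=M.copy(); X[:,0]=p[0]+c*M[:,0]-s*M[:,1]; X[:,1]=p[1]+s*M[:,0]+c*M[:,1]; return X
if 1:
    # side ordering: match nearest instead
    def res(p,c):
        q=proj(c,place(p,M)); 
        out=[]
        for i in range(3):
            a=q[4*i:4*i+4]; b=obs[c][4*i:4*i+4]
            from scipy.optimize import linear_sum_assignment
            D=np.linalg.norm(a[:,None]-b[None],axis=2); r,k=linear_sum_assignment(D); out.append(a-b[k])
        return np.concatenate(out).ravel()
    for cs in(['top'],['side'],['top','side']):
        r=least_squares(lambda p:np.concatenate([res(p,c) for c in cs]),[.467,-.27,-.05]); p=r.x
        print(cs,p,np.degrees(p[2]),'rms px',np.sqrt((r.fun**2).mean()), np.abs(r.fun).max())
    for n,o in(('bearing_bin',(.092,0)),('motor_bin',(0,0)),('cell+',(-.092,.035)),('cell-',(-.092,-.035))):
        X=place(p,np.array([[*o,0]]))[0]; print(n,X,np.hypot(*X[:2]))
E
python3 m.py
```

```text
gears top [[0.556  0.3206]
 [0.5393 0.105 ]] 
side [[0.5528 0.3193]
 [0.5363 0.1044]]
motor top [0.4456 0.1043] sides [0.0411 0.0389 0.0423 0.0399] ang [58.8788 61.687  60.3916 59.7905]
motor side [0.4429 0.1056] sides [0.0389 0.0403 0.0415 0.0403] ang [60.1759 63.2932 60.347  59.6285]
bearing [[0.5399 0.2504]
 [0.5527 0.2025]] [0.5463 0.2264] 0.049503429554305256 -74.9363676822148
foot edge top [[0.5504 0.2593]
 [0.5665 0.2003]] 0.061251332084461034 -74.71604333888466
hole side [[0.5368 0.2495 0.01  ]]
['top'] [ 0.468  -0.272  -0.1151] -6.594089809542861 rms px 0.6442755430732594 1.8937425985903928
['side'] [ 0.4647 -0.2703 -0.115 ] -6.5917886521256746 rms px 0.8659720799803569 1.8972461330843657
['top', 'side'] [ 0.4667 -0.2717 -0.115 ] -6.590994058250742 rms px 0.98690266884058 2.6627270188657235
bearing_bin [ 0.5581 -0.2822  0.    ] 0.6254458981667121
motor_bin [0 0 0] 0.0
cell+ [ 0.3794 -0.2264  0.    ] 0.44177127412118034
cell- [ 0.3713 -0.2959  0.    ] 0.4748122700586656
```

```bash
cat >> h.py <<'E'
def go(xyz,yaw=None):
    s=read_state(); Rc=R.from_quat(s['ee_rot'])
    y=Rc.as_matrix()[:,1]; cur=np.degrees(np.arctan2(y[1],y[0]))
    if yaw is None: yaw=cur
    t=np.radians(yaw); Y=np.array([np.cos(t),np.sin(t),0]); Z=np.array([0,0,-1.]); X=np.cross(Y,Z)
    Rt=R.from_matrix(np.c_[X,Y,Z])
    print('t',s['time_s'],'pos',s['eef_pos'],'jaw',round(cur,2),'open',s['opening'],'F',s['force'])
    print('shift mm',np.round(Rc.inv().apply(np.array(xyz)-s['eef_pos'])*1000,1),'rot deg',np.round((Rc.inv()*Rt).as_rotvec(degrees=True),2))
E
python3 -c "
from h import *
go([.5545,.32,.11],-6.6)"
```

```text
t 1.9 pos [0.2123 0.6143 0.1957] jaw 70.93 open 0.08689618891058527 F [ 0.207  -0.445  -0.0367]
shift mm [-419.6 -166.4   85.7] rot deg [-0.   -0.   77.53]
```

Request:
step_arm --series '[-0.04,-0.016,0,0,0,7,0.05,-0.08,-0.032,0.01,0,0,14,0.05,-0.12,-0.048,0.02,0,0,21,0.05,-0.16,-0.063,0.03,0,0,28,0.05,-0.2,-0.079,0.04,0,0,35,0.05,-0.24,-0.095,0.05,0,0,42,0.05,-0.28,-0.111,0.06,0,0,49,0.05,-0.32,-0.127,0.07,0,0,56,0.05,-0.36,-0.143,0.08,0,0,63,0.05,-0.4,-0.159,0.086,0,0,70,0.05]'

```text
time_s: 2.73
eef_pos: [0.5221, 0.3469, 0.1131]
ee_rot: [0.703, 0.711, -0.0, -0.0]
force: [1.3, -0.2, 0.4]
opening: 0.0499
```

Request:
step_arm --series '[0,0,0,0,0,7.5,0.05,0,0,0,0,0,7.5,0.05,0,0,0,0,0,7.5,0.05]'

```text
time_s: 2.98
eef_pos: [0.5209, 0.3486, 0.1135]
ee_rot: [0.746, 0.666, -0.0, -0.0]
force: [0.5, 0.4, -0.3]
opening: 0.05
```

```bash
python3 -c "
from h import *
go([.5545,.32,.018],-6.6); print(read_state()['joint_positions'])"
```

```text
t 2.9833 pos [0.5209 0.3486 0.1135] jaw -6.42 open 0.05004929904900205 F [ 0.4686  0.3971 -0.2705]
shift mm [-24.7  36.7  95.5] rot deg [-0.03  0.    0.18]
[-0.9904  0.3559  0.4145  1.6448 -0.1531  1.1735 -0.6516]
```

Request:
step_arm --series '[-0.0125,0.0185,0.02,0,0,0,0.05,-0.0247,0.0367,0.04,0,0,0,0.05,-0.0247,0.0367,0.06,0,0,0,0.05,-0.0247,0.0367,0.08,0,0,0,0.05,-0.0247,0.0367,0.09,0,0,0,0.05,-0.0247,0.0367,0.095,0,0,0,0.05,-0.0247,0.0367,0.095,0,0,0,0.05]'

```text
time_s: 3.57
eef_pos: [0.5535, 0.3207, 0.018]
ee_rot: [0.745, 0.667, -0.001, -0.0]
force: [-0.4, 0.1, 1.0]
opening: 0.0497
```

```bash
python3 -c "
from h import *
go([.5545,.32,.018],-6.6); 
a=camera('side');b=camera('top')
x=np.hstack([cv2.resize(a[330:450,150:290],None,fx=2.8,fy=2.8),cv2.resize(b[160:280,70:210],None,fx=2.8,fy=2.8)])
cv2.imwrite('pics/g1.png',x[:,:,::-1])"
```

```text
t 3.5667 pos [0.5535 0.3207 0.018 ] jaw -6.36 open 0.04966357212971475 F [-0.4299  0.0897  1.029 ]
shift mm [-0.6  1.1  0. ] rot deg [-0.08  0.03  0.24]
```

View pics/g1.png

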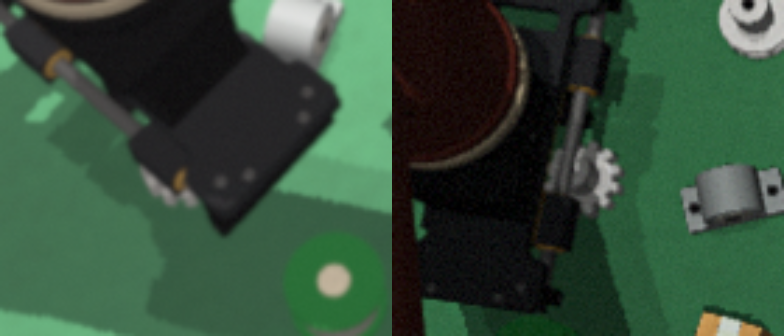

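The gripper straddles gear 1 (right half, about (585,180)). Closing on it now.

Request:
step_arm --series '[0,0,0,0,0,0,0.01,0,0,0,0,0,0,0.01,0,0,0,0,0,0,0.01,0,0,0,0,0,0,0.01,0,0,0,0,0,0,0.01,0,0,0,0,0,0,0.01]' --force 30

```text
time_s: 4.17
eef_pos: [0.5548, 0.3197, 0.0188]
ee_rot: [0.746, 0.665, 0.0, 0.0]
force: [-0.2, 0.4, -0.3]
opening: 0.0181
```

```bash
python3 -c "
from h import *
go([.3715,-.296,.12],-6.6); "
```

```text
t 4.1667 pos [0.5548 0.3197 0.0188] jaw -6.57 open 0.018100876022789616 F [-0.1554  0.3938 -0.3447]
shift mm [-632.6 -111.6 -101.3] rot deg [ 0.01 -0.01  0.03]
```

Opening is 18 mm, less than the 24 mm hub, so I'll check before lifting.

Request:
step_arm --series '[0,0,0,0,0,0,0.01,0,0,0,0,0,0,0.01,0,0,0,0,0,0,0.01]'

```text
time_s: 4.42
eef_pos: [0.5547, 0.3196, 0.0186]
ee_rot: [0.746, 0.665, -0.0, 0.0]
force: [0.4, 0.0, -0.1]
opening: 0.0105
```

```bash
python3 -c "
from h import *
go([.3715,-.296,.12],-6.6); 
a=camera('side');b=camera('top')
x=np.hstack([cv2.resize(a[330:450,150:290],None,fx=2.8,fy=2.8),cv2.resize(b[160:280,70:210],None,fx=2.8,fy=2.8)])
cv2.imwrite('pics/g2.png',x[:,:,::-1])"
```

```text
t 4.4167 pos [0.5547 0.3196 0.0186] jaw -6.57 open 0.010474210649828978 F [ 0.4087  0.0367 -0.1156]
shift mm [-632.5 -111.6 -101.3] rot deg [-0.    0.01  0.03]
```

View pics/g2.png

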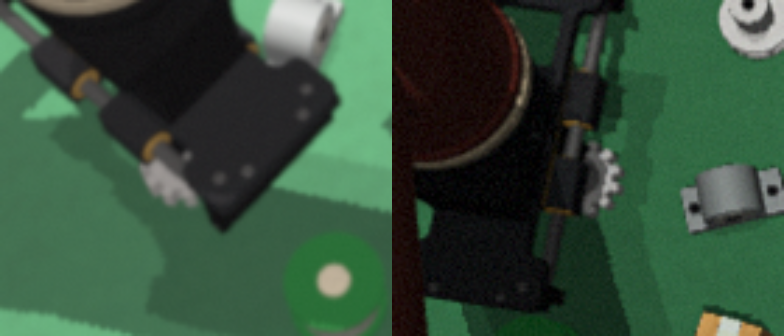

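```bash
python3 -c "
from h import *
a=camera('side');b=camera('top')
p=proj('side',[[*read_state()['eef_pos']],[.5545,.32,0]]);q=proj('top',[[*read_state()['eef_pos']],[.5545,.32,0]]);print(p,q)
x=np.hstack([cv2.resize(a[360:430,170:240],None,fx=5.6,fy=5.6),cv2.resize(b[185:255,100:170],None,fx=5.6,fy=5.6)])
x=cv2.convertScaleAbs(x,alpha=2.2,beta=10)
cv2.imwrite('pics/g3.png',x[:,:,::-1]);cv2.imwrite('pics/g4.png',b[:,:,::-1])"
```

```text
[[213.3997 383.4532]
 [215.317  388.8012]] [[136.6245 222.9738]
 [139.4919 225.2055]]
```

View pics/g3.png

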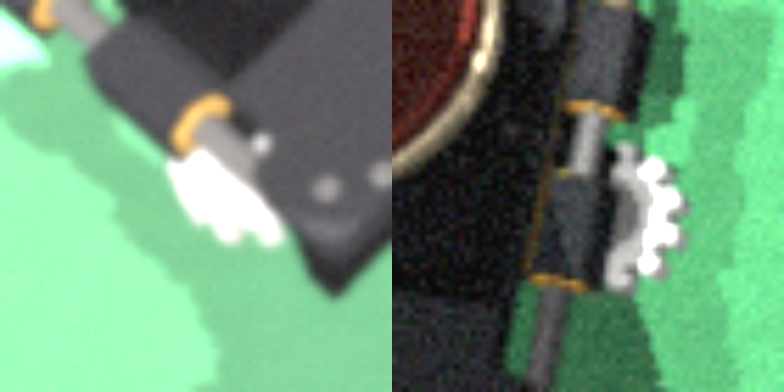

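View pics/g4.png

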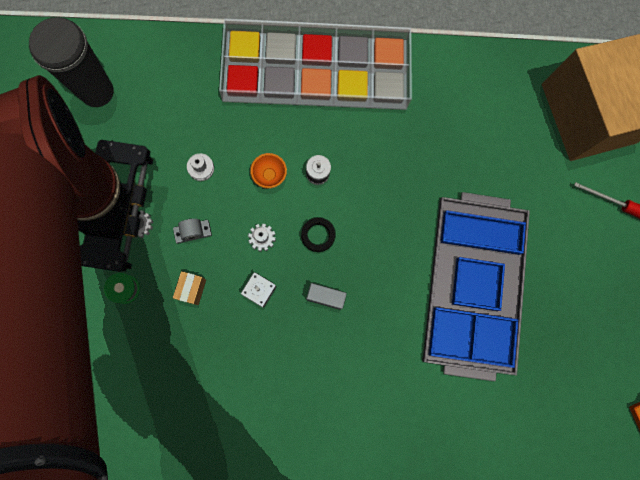

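Request:
step_arm --series '[0,0,-0.01,0,0,0,0.01,0,0,-0.03,0,0,0,0.01,0,0,-0.06,0,0,0,0.01,0,0,-0.09,0,0,0,0.01,0,0,-0.12,0,0,0,0.01,0,0,-0.12,0,0,0,0.01]'

```text
time_s: 5.12
eef_pos: [0.5579, 0.321, 0.1462]
ee_rot: [0.747, 0.665, 0.005, 0.0]
force: [1.4, 1.0, 0.3]
opening: 0.01
```

```bash
python3 -c "
from h import *
print(read_state()['opening'])
a=camera('side');b=camera('top')
e=read_state()['eef_pos'];print(e,proj('side',[e])-[130,330],proj('top',[e])-[70,160])
x=np.hstack([cv2.resize(a[300:440,130:270],None,fx=2.8,fy=2.8),cv2.resize(b[150:290,70:210],None,fx=2.8,fy=2.8)])
x=cv2.convertScaleAbs(x,alpha=1.8,beta=10)
cv2.imwrite('pics/g5.png',x[:,:,::-1])"
```

```text
0.009973390899626112
[0.5556 0.3201 0.1408] [[67.4896 14.3986]] [[42.3594 45.9602]]
```

View pics/g5.png

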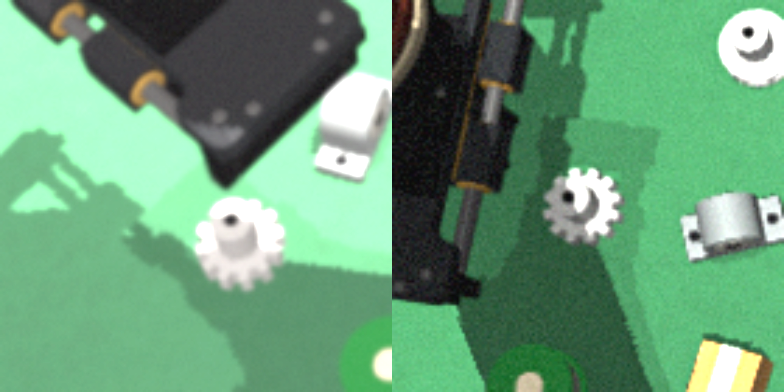

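```bash
python3 -c "
from h import *
a=camera('side');b=camera('top')
e=read_state()['eef_pos']
for c,im in(('side',a),('top',b)):
    im=im.copy()
    for q,col in zip(proj(c,[e,e+[0,0,.07],e+[0,0,.2]]),[(255,0,0),(255,255,0),(0,255,255)]): cv2.circle(im,tuple(int(round(v)) for v in q),3,col,-1)
    cv2.imwrite('pics/h%s.png'%c,im[:,:,::-1])"
```

```text
(no output)
```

View pics/hside.png

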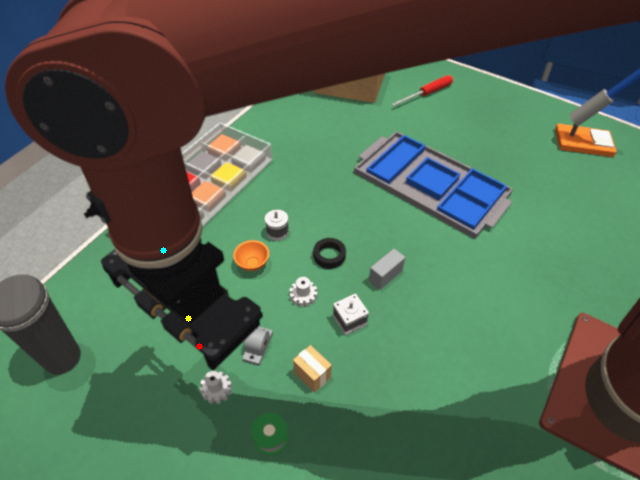

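View pics/htop.png

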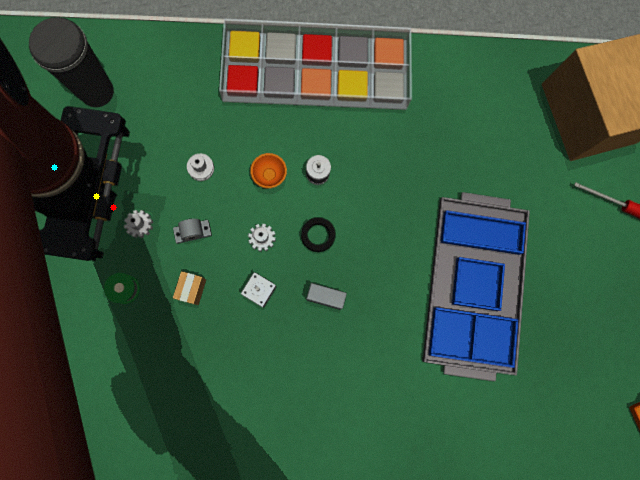

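The grip closed on nothing and the gear has not moved (bore still at (133,220) in the top view). The gripper body hides the fingertips at this spot, so I'll go to gear 2, where the side camera can see them, and check the tool against the picture.

```bash
python3 -c "
from h import *
go([.538,.1047,.1],36); print(read_state()['joint_positions'])"
```

```text
t 5.3167 pos [0.5542 0.3194 0.1381] jaw -6.57 open 0.010182727368750227 F [ 0.4874 -0.3466 -0.1465]
shift mm [-215.2    8.5   38.2] rot deg [ -0.06   0.01 -42.57]
[-0.9323  0.3652  0.436   1.5836 -0.1608  1.2295 -0.582 ]
```

Request:
step_arm --series '[-0.03,0.001,0.005,0,0,-6,0.05,-0.065,0.003,0.01,0,0,-13,0.05,-0.1,0.004,0.02,0,0,-20,0.05,-0.135,0.006,0.025,0,0,-27,0.05,-0.17,0.007,0.03,0,0,-34,0.05,-0.2,0.008,0.035,0,0,-40,0.05,-0.215,0.0085,0.038,0,0,-42.6,0.05,-0.215,0.0085,0.038,0,0,-42.6,0.05,-0.215,0.0085,0.038,0,0,-42.6,0.05]'

```text
time_s: 6.07
eef_pos: [0.5378, 0.1041, 0.0997]
ee_rot: [0.455, 0.89, -0.001, -0.001]
force: [0.0, 1.3, 0.8]
opening: 0.0492
```

```bash
python3 -c "
from h import *
go([.538,.1047,.019],36)
a=camera('side');b=camera('top')
e=read_state()['eef_pos']
y=R.from_quat(read_state()['ee_rot']).as_matrix()[:,1]
o=[]
for c,im,(u,v) in(('side',a,(240,210)),('top',b,(190,170))):
    im=cv2.convertScaleAbs(im,alpha=1.8,beta=10)
    im=cv2.resize(im[v:v+110,u:u+110],None,fx=3.6,fy=3.6,interpolation=cv2.INTER_CUBIC)
    for q,col in zip(proj(c,[e,e+y*.025,e-y*.025]),[(255,0,0),(255,255,0),(0,255,255)]): cv2.circle(im,tuple(int(round(w)) for w in (q-[u,v]+.5)*3.6),3,col,-1)
    o.append(im)
cv2.imwrite('pics/i1.png',np.hstack(o)[:,:,::-1])"
```

```text
t 6.0667 pos [0.5378 0.1041 0.0997] jaw 35.86 open 0.04924392859835412 F [0.0239 1.2705 0.8325]
shift mm [ 0.3  0.6 80.7] rot deg [-0.1  -0.04 -0.14]
```

View pics/i1.png

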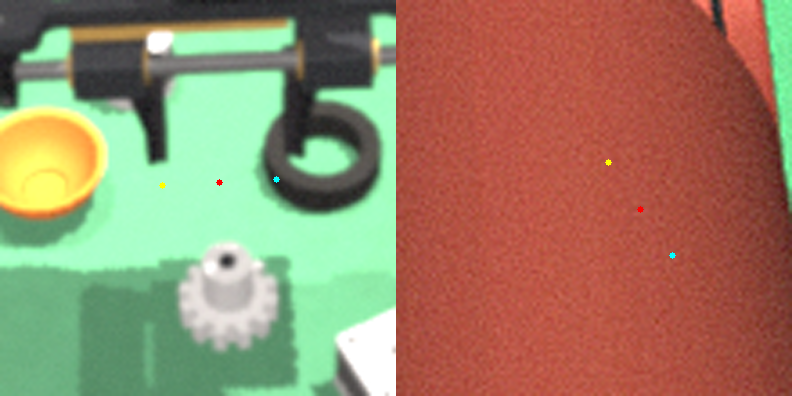

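The fingertips show at crop (157,161) and (297,153). The reported TCP projects about 7 px lower, at (219,182). So the true tip is either higher or further off than reported. A touch on bare table at about (0.47,-0.10) will separate the two.

```bash
python3 -c "
from h import *
go([.48,-.11,.06],36)"
```

```text
t 6.1667 pos [0.5382 0.1063 0.1002] jaw 36.04 open 0.04970679512819489 F [ 0.4404  0.5857 -0.118 ]
shift mm [-140.7 -174.3   40.2] rot deg [-0.04 -0.03  0.04]
```

Request:
step_arm --series '[-0.023,-0.029,0,0,0,0,0.02,-0.047,-0.058,0,0,0,0,0.02,-0.07,-0.087,0,0,0,0,0.02,-0.094,-0.116,0,0,0,0,0.02,-0.117,-0.145,0,0,0,0,0.02,-0.141,-0.174,0.02,0,0,0,0.02,-0.141,-0.174,0.04,0,0,0,0.02,-0.141,-0.174,0.04,0,0,0,0.02,-0.141,-0.174,0.04,0,0,0,0.02]'

```text
time_s: 6.92
eef_pos: [0.4806, -0.1101, 0.0602]
ee_rot: [0.453, 0.891, -0.001, -0.001]
force: [0.3, -0.4, 0.1]
opening: 0.0201
```

```bash
cat > look.py <<'E'
from h import *
import sys
u,v,w,name=int(sys.argv[1]),int(sys.argv[2]),int(sys.argv[3]),sys.argv[4]
c=sys.argv[5] if len(sys.argv)>5 else 'side'
a=camera(c); s=read_state(); e=s['eef_pos']; op=s['opening']
print('t',s['time_s'],e,'open',op,'F',s['force'])
y=R.from_quat(s['ee_rot']).as_matrix()[:,1]; f=600/w
im=cv2.convertScaleAbs(a,alpha=1.7,beta=10)
im=cv2.resize(im[v:v+w,u:u+w],None,fx=f,fy=f,interpolation=cv2.INTER_CUBIC)
for q,col in zip(proj(c,[e,e+y*op/2,e-y*op/2]),[(255,0,0),(255,255,0),(0,255,255)]): cv2.circle(im,tuple(int(round(k)) for k in (q-[u,v]+.5)*f),3,col,-1)
cv2.imwrite('pics/'+name,im[:,:,::-1])
E
python3 look.py 310 150 150 j1.png
```

```text
t 6.9667 [ 0.4815 -0.1098  0.061 ] open 0.02023467844474916 F [-0.8801  0.5392  0.7872]
```

View pics/j1.png

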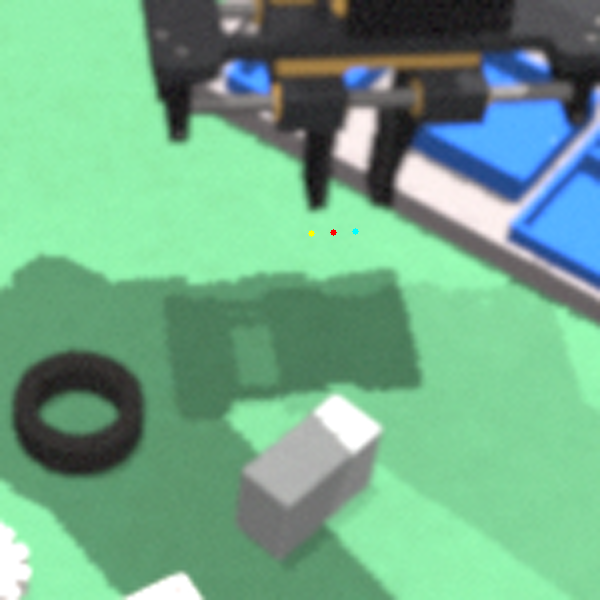

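Request:
step_arm --series '[0,0,0.01,0,0,0,0.02,0,0,0.02,0,0,0,0.02,0,0,0.03,0,0,0,0.02,0,0,0.038,0,0,0,0.02,0,0,0.044,0,0,0,0.02,0,0,0.048,0,0,0,0.02,0,0,0.05,0,0,0,0.02,0,0,0.05,0,0,0,0.02]'

```text
time_s: 7.63
eef_pos: [0.4806, -0.1114, 0.0103]
ee_rot: [0.454, 0.891, -0.0, -0.0]
force: [-0.2, 0.5, 0.8]
opening: 0.0198
```

```bash
python3 look.py 310 150 150 j2.png
```

```text
t 7.6833 [ 0.4808 -0.1114  0.0106] open 0.020011816375750082 F [-0.183   0.1177  0.3691]
```

View pics/j2.png

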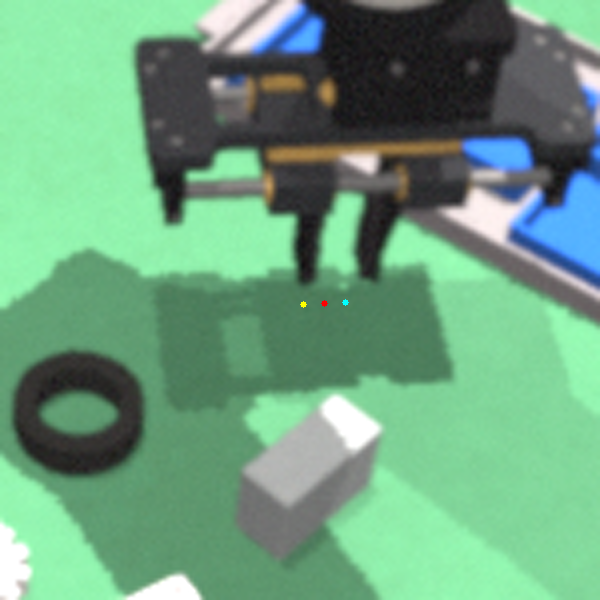

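Request:
step_arm --series '[0,0,0.003,0,0,0,0.02,0,0,0.006,0,0,0,0.02,0,0,0.008,0,0,0,0.02,0,0,0.009,0,0,0,0.02,0,0,0.009,0,0,0,0.02]'

```text
time_s: 8.1
eef_pos: [0.4806, -0.1113, 0.0014]
ee_rot: [0.454, 0.891, -0.0, -0.0]
force: [0.0, -0.4, 0.4]
opening: 0.0201
```

Request:
step_arm --series '[0,0,0.001,0,0,0,0.02,0,0,0.002,0,0,0,0.02,0,0,0.002,0,0,0,0.02]'

```text
time_s: 8.35
eef_pos: [0.4808, -0.1113, -0.0004]
ee_rot: [0.454, 0.891, -0.0, -0.0]
force: [0.4, -0.1, -0.0]
opening: 0.0199
```

Request:
step_arm --series '[0,0,0.001,0,0,0,0.02,0,0,0.002,0,0,0,0.02,0,0,0.003,0,0,0,0.02,0,0,0.003,0,0,0,0.02]'

```text
time_s: 8.68
eef_pos: [0.4807, -0.1113, -0.0035]
ee_rot: [0.454, 0.891, -0.0, -0.0]
force: [0.2, 0.1, -0.4]
opening: 0.0202
```

```bash
python3 look.py 330 175 100 j3.png
```

```text
t 8.7333 [ 0.4807 -0.1113 -0.0035] open 0.019821728163003607 F [-0.0504  0.1235 -0.6408]
```

View pics/j3.png

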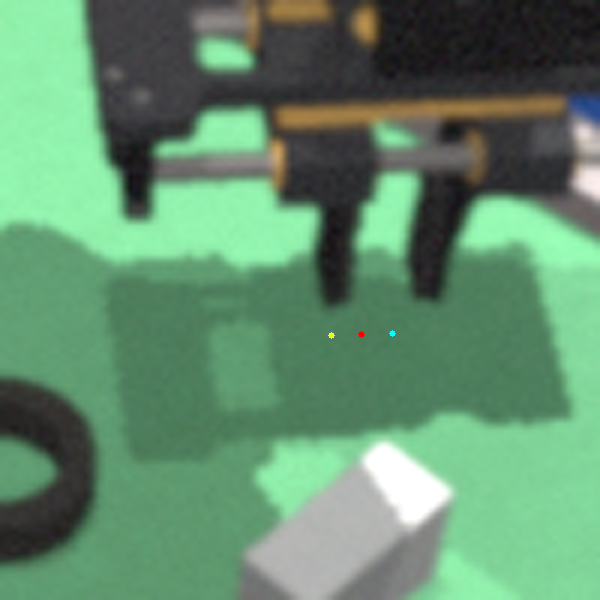

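Request:
step_arm --series '[0,0,0.001,0,0,0,0.02,0,0,0.002,0,0,0,0.02,0,0,0.003,0,0,0,0.02,0,0,0.004,0,0,0,0.02,0,0,0.004,0,0,0,0.02]'

```text
time_s: 9.15
eef_pos: [0.4806, -0.1113, -0.0076]
ee_rot: [0.454, 0.891, -0.0, -0.0]
force: [0.9, 0.4, -0.6]
opening: 0.0202
```

Request:
step_arm --series '[0,0,0.001,0,0,0,0.02,0,0,0.002,0,0,0,0.02,0,0,0.003,0,0,0,0.02,0,0,0.003,0,0,0,0.02]'

```text
time_s: 9.48
eef_pos: [0.4806, -0.1113, -0.0106]
ee_rot: [0.454, 0.891, -0.0, -0.0]
force: [-1.1, -0.4, -0.8]
opening: 0.02
```

Request:
step_arm --series '[0,0,0.001,0,0,0,0.02,0,0,0.002,0,0,0,0.02,0,0,0.003,0,0,0,0.02,0,0,0.003,0,0,0,0.02]'

```text
time_s: 9.82
eef_pos: [0.4807, -0.1113, -0.0135]
ee_rot: [0.454, 0.891, -0.0, -0.0]
force: [0.4, -0.3, -0.2]
opening: 0.0201
```

```bash
python3 look.py 330 175 100 j4.png
```

```text
t 9.8667 [ 0.4807 -0.1113 -0.0135] open 0.020299784739580537 F [0.0377 0.0994 0.2202]
```

View pics/j4.png

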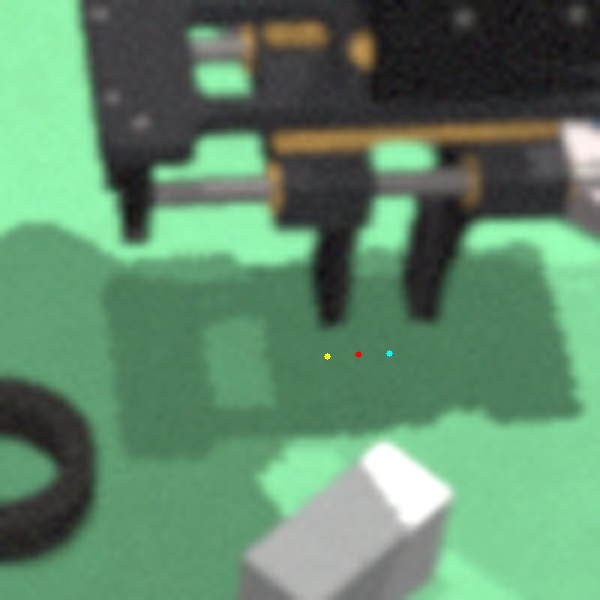

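Request:
step_arm --series '[0,0,0.001,0,0,0,0.02,0,0,0.002,0,0,0,0.02,0,0,0.003,0,0,0,0.02,0,0,0.003,0,0,0,0.02]'

```text
time_s: 10.2
eef_pos: [0.4806, -0.1113, -0.0165]
ee_rot: [0.454, 0.891, -0.0, -0.0]
force: [-0.2, -0.8, 0.3]
opening: 0.0199
```

Request:
step_arm --series '[0,0,0.001,0,0,0,0.02,0,0,0.002,0,0,0,0.02,0,0,0.002,0,0,0,0.02]'

```text
time_s: 10.45
eef_pos: [0.4807, -0.1113, -0.0185]
ee_rot: [0.454, 0.891, -0.0, -0.0]
force: [0.0, 0.4, 0.1]
opening: 0.02
```

Request:
step_arm --series '[0,0,0.001,0,0,0,0.02,0,0,0.002,0,0,0,0.02,0,0,0.002,0,0,0,0.02]'

```text
time_s: 10.7
eef_pos: [0.4807, -0.1113, -0.0205]
ee_rot: [0.454, 0.891, -0.0, -0.0]
force: [-0.3, -0.1, -0.0]
opening: 0.0195
```

Request:
step_arm --series '[0,0,0.001,0,0,0,0.02,0,0,0.002,0,0,0,0.02,0,0,0.002,0,0,0,0.02]'

```text
time_s: 10.95
eef_pos: [0.4807, -0.1113, -0.0225]
ee_rot: [0.454, 0.891, -0.0, -0.0]
force: [-0.0, -0.1, -0.1]
opening: 0.0201
```

```bash
python3 look.py 330 175 100 j5.png
```

```text
t 11.0 [ 0.4807 -0.1113 -0.0225] open 0.0200393229423709 F [-0.0089 -0.2167 -0.6191]
```

View pics/j5.png

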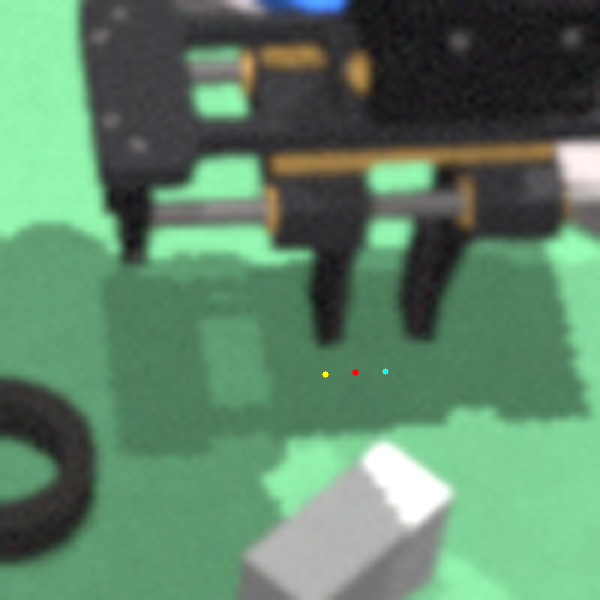

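Request:
step_arm --series '[0,0,0.001,0,0,0,0.02,0,0,0.002,0,0,0,0.02,0,0,0.003,0,0,0,0.02,0,0,0.003,0,0,0,0.02]'

```text
time_s: 11.33
eef_pos: [0.4806, -0.1113, -0.0256]
ee_rot: [0.454, 0.891, -0.0, -0.0]
force: [-0.3, -0.2, 0.1]
opening: 0.0199
```

Request:
step_arm --series '[0,0,0.001,0,0,0,0.02,0,0,0.002,0,0,0,0.02,0,0,0.003,0,0,0,0.02,0,0,0.003,0,0,0,0.02]'

```text
time_s: 11.67
eef_pos: [0.4809, -0.1113, -0.0265]
ee_rot: [0.454, 0.891, 0.001, -0.001]
force: [-12.4, 2.6, 34.6]
opening: 0.0201
```

Request:
step_arm --series '[0,0,0.001,0,0,0,0.02,0,0,0.002,0,0,0,0.02,0,0,0.003,0,0,0,0.02,0,0,0.003,0,0,0,0.02]'

```text
time_s: 12.0
eef_pos: [0.481, -0.1113, -0.0268]
ee_rot: [0.454, 0.891, 0.002, -0.001]
force: [-30.0, 5.0, 83.3]
opening: 0.02
```

Contact at a reported z of about -0.0262, so the reported TCP lies about 26 mm beyond the real fingertips. Backing off now.

Request:
step_arm --series '[0,0,-0.006,0,0,0,0.02,0,0,-0.01,0,0,0,0.02,0,0,-0.02,0,0,0,0.02,0,0,-0.03,0,0,0,0.02,0,0,-0.03,0,0,0,0.02]'

```text
time_s: 12.42
eef_pos: [0.482, -0.1116, 0.0005]
ee_rot: [0.454, 0.891, 0.0, 0.001]
force: [0.9, -1.3, -0.0]
opening: 0.0199
```

Run:
```python
from h import *
go([0,0,0],36)
Rc=R.from_quat([.454,.891,0,0]).as_matrix()
for (u,v),f,m,e in [((330,175),6,(372,340),[.4807,-.1113,-.0225]),((330,175),6,(378,321),[.4807,-.1113,-.0135]),((330,175),6,(381,299),[.4807,-.1113,-.0035]),((310,150),4,(349,205),[.4812,-.11,.0606]),((240,210),3.6,(227,157),[.538,.105,.1])]:
    q=np.array([u,v])+(np.array(m)+.5)/f-.5
    X=pt('side',[q],e[2]+.0262)[0]; d=X-e; print(X,'offset world',d,'tool',Rc.T@d)
```

```text
t 12.4167 pos [ 0.482  -0.1116  0.0005] jaw 36.02 open 0.01992013610522296 F [ 0.8518 -1.3302 -0.0336]
shift mm [ 373.7 -324.2   -0.7] rot deg [0.11 0.09 0.02]
[ 0.4743 -0.1049  0.0037] offset world [-0.0064  0.0064  0.0262] tool [ 0.0089 -0.0015 -0.0262]
[ 0.4736 -0.1055  0.0127] offset world [-0.0071  0.0058  0.0262] tool [ 0.0089 -0.0024 -0.0262]
[ 0.4739 -0.1058  0.0227] offset world [-0.0068  0.0055  0.0262] tool [ 0.0085 -0.0022 -0.0262]
[ 0.4739 -0.1047  0.0868] offset world [-0.0073  0.0053  0.0262] tool [ 0.0086 -0.0028 -0.0262]
[0.5308 0.1098 0.1262] offset world [-0.0072  0.0048  0.0262] tool [ 0.0081 -0.003  -0.0262]
```

Adding half the pad width, the side view puts the tips within about 2.5 mm laterally. So the only real error is z: true tip z = reported + 0.026. I'll use that from here on, and it also explains why the first grip closed above the hub.

```bash
cat >> h.py <<'E'
_go=go
def go(xyz,yaw=None): _go([xyz[0],xyz[1],xyz[2]-.0262],yaw)
E
python3 -c "
from h import *
go([.538,.1047,.1],36)"
```

```text
t 12.4167 pos [ 0.482  -0.1116  0.0005] jaw 36.02 open 0.01992013610522296 F [ 0.8518 -1.3302 -0.0336]
shift mm [141.9 172.6 -73.2] rot deg [0.11 0.09 0.02]
```

Request:
step_arm --series '[0,0,-0.03,0,0,0,0.05,0,0,-0.065,0,0,0,0.05,0.024,0.029,-0.073,0,0,0,0.05,0.047,0.058,-0.073,0,0,0,0.05,0.071,0.086,-0.073,0,0,0,0.05,0.095,0.115,-0.073,0,0,0,0.05,0.118,0.144,-0.073,0,0,0,0.05,0.142,0.173,-0.073,0,0,0,0.05,0.142,0.173,-0.073,0,0,0,0.05,0.142,0.173,-0.073,0,0,0,0.05]'

```text
time_s: 13.25
eef_pos: [0.5371, 0.1077, 0.0712]
ee_rot: [0.452, 0.892, -0.0, -0.0]
force: [0.8, -0.8, 0.1]
opening: 0.0505
```

```bash
python3 -c "
from h import *
go([.538,.1047,.018],36)"
```

```text
t 13.25 pos [0.5371 0.1077 0.0712] jaw 36.29 open 0.05050837136454735 F [ 0.8483 -0.8099  0.0541]
shift mm [-3.  -1.  79.4] rot deg [-0.03 -0.    0.29]
```

Request:
step_arm --series '[-0.002,-0.001,0.02,0,0,0,0.05,-0.002,-0.001,0.04,0,0,0,0.05,-0.002,-0.001,0.05,0,0,0,0.05,-0.002,-0.001,0.055,0,0,0,0.05]'

```text
time_s: 13.58
eef_pos: [0.5363, 0.1015, 0.0151]
ee_rot: [0.454, 0.891, -0.001, -0.001]
force: [-1.0, 0.5, -0.3]
opening: 0.05
```

```bash
python3 look.py 250 230 100 k1.png; python3 -c "
from h import *
go([.538,.1047,.018],36)"
```

```text
t 13.6333 [0.5364 0.1017 0.0151] open 0.04988976963112823 F [-0.2694 -0.1805  0.1823]
t 13.6333 pos [0.5364 0.1017 0.0151] jaw 35.96 open 0.04988976963112823 F [-0.2694 -0.1805  0.1823]
shift mm [ 1.4  3.1 23.3] rot deg [-0.15 -0.02 -0.04]
```

View pics/k1.png

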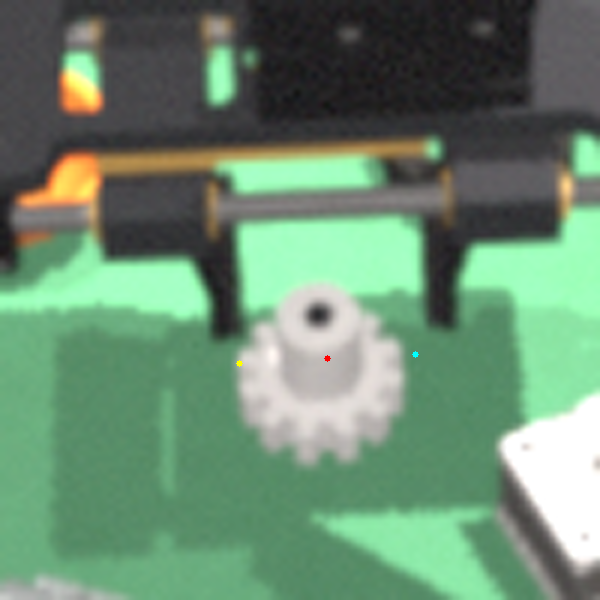

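Request:
step_arm --series '[0.001,0.0035,0.008,0,0,0,0.05,0.001,0.0035,0.015,0,0,0,0.05,0.001,0.0035,0.02,0,0,0,0.05,0.001,0.0035,0.023,0,0,0,0.05,0.001,0.0035,0.023,0,0,0,0.05]'

```text
time_s: 14.05
eef_pos: [0.5394, 0.1058, -0.0069]
ee_rot: [0.454, 0.891, -0.0, -0.0]
force: [-1.0, -0.5, 0.5]
opening: 0.0501
```

```bash
python3 look.py 250 230 100 k2.png; python3 -c "
from h import *
go([.538,.1047,.018],36)"
```

```text
t 14.1 [ 0.5396  0.1058 -0.0065] open 0.05011856538135836 F [-0.756  -0.5937 -0.2091]
t 14.1 pos [ 0.5396  0.1058 -0.0065] jaw 36.03 open 0.05011856538135836 F [-0.756  -0.5937 -0.2091]
shift mm [ 0.1 -2.   1.7] rot deg [-0.03 -0.    0.03]
```

View pics/k2.png

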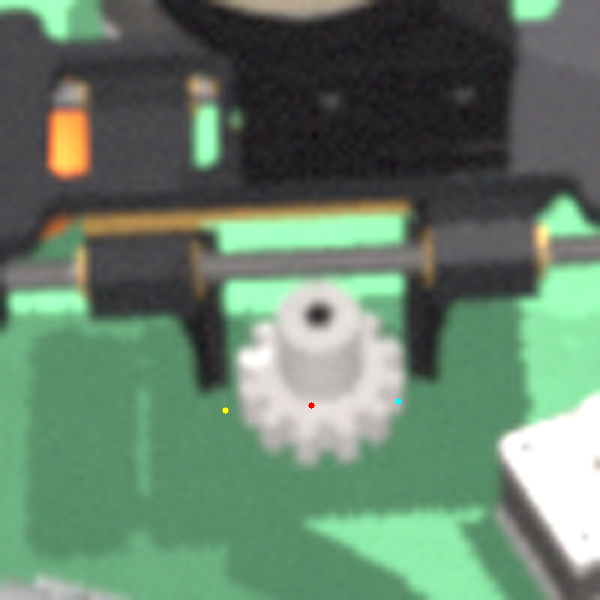

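The fingers are centred on gear 2's hub: inner edges at 222 and 412, hub at 318. Closing.

Request:
step_arm --series '[0,0,0,0,0,0,0.01,0,0,0,0,0,0,0.01,0,0,0,0,0,0,0.01,0,0,0,0,0,0,0.01,0,0,0,0,0,0,0.01,0,0,0,0,0,0,0.01,0,0,0,0,0,0,0.01]' --force 30

```text
time_s: 14.68
eef_pos: [0.5398, 0.1059, -0.0062]
ee_rot: [0.454, 0.891, 0.0, 0.0]
force: [-0.9, -0.2, 2.5]
opening: 0.0235
```

```bash
python3 -c "
from h import *
go([.3715,-.296,.12],-6.6)"
```

```text
t 14.6833 pos [ 0.5398  0.1059 -0.0062] jaw 36.03 open 0.023455032960597075 F [-0.9001 -0.1982  2.4639]
shift mm [-226.1 -372.5 -100. ] rot deg [ 0.   -0.   42.63]
```

Held at 23.5 mm. Lift and carry to the far cell.

Request:
step_arm --series '[0,0,-0.015,0,0,0,0.01,0,0,-0.04,0,0,0,0.01,0,0,-0.07,0,0,0,0.01,-0.006,-0.01,-0.095,0,0,1,0.01,-0.02,-0.033,-0.1,0,0,4,0.01,-0.038,-0.063,-0.1,0,0,7,0.01,-0.056,-0.093,-0.1,0,0,11,0.01,-0.074,-0.123,-0.1,0,0,15,0.01,-0.093,-0.153,-0.1,0,0,19,0.01,-0.111,-0.183,-0.1,0,0,23,0.01]'

```text
time_s: 15.52
eef_pos: [0.4561, -0.0929, 0.0936]
ee_rot: [0.624, 0.782, 0.0, -0.0]
force: [1.1, -0.6, -0.8]
opening: 0.0234
```

```bash
python3 -c "
from h import *
go([.3715,-.296,.12],-6.6)"
```

```text
t 15.5167 pos [ 0.4561 -0.0929  0.0936] jaw 12.84 open 0.02342979028245288 F [ 1.1326 -0.6013 -0.7745]
shift mm [-179.3 -127.6   -0.3] rot deg [ 0.01 -0.02 19.44]
```

Request:
step_arm --series '[-0.029,-0.02,0,0,0,4,0.01,-0.058,-0.041,0,0,0,8,0.01,-0.087,-0.062,0,0,0,12,0.01,-0.116,-0.083,0,0,0,16,0.01,-0.145,-0.103,0,0,0,19,0.01,-0.168,-0.12,0,0,0,19.4,0.01,-0.179,-0.128,0,0,0,19.4,0.01,-0.179,-0.128,0,0,0,19.4,0.01,-0.179,-0.128,0,0,0,19.4,0.01]'

```text
time_s: 16.27
eef_pos: [0.3723, -0.295, 0.0935]
ee_rot: [0.746, 0.666, -0.0, -0.0]
force: [0.6, 1.2, -0.5]
opening: 0.0233
```

```bash
python3 -c "
from h import *
go([.3715,-.296,.0297],-6.6)"; python3 look.py 410 120 120 l1.png
```

```text
t 16.2667 pos [ 0.3723 -0.295   0.0935] jaw -6.48 open 0.023278555355614156 F [ 0.6197  1.189  -0.4855]
shift mm [-1.1 -0.7 90. ] rot deg [-0.02 -0.01  0.12]
t 16.3167 [ 0.3729 -0.2941  0.0935] open 0.023509556908559565 F [ 0.2908  0.1618 -1.3031]
```

View pics/l1.png

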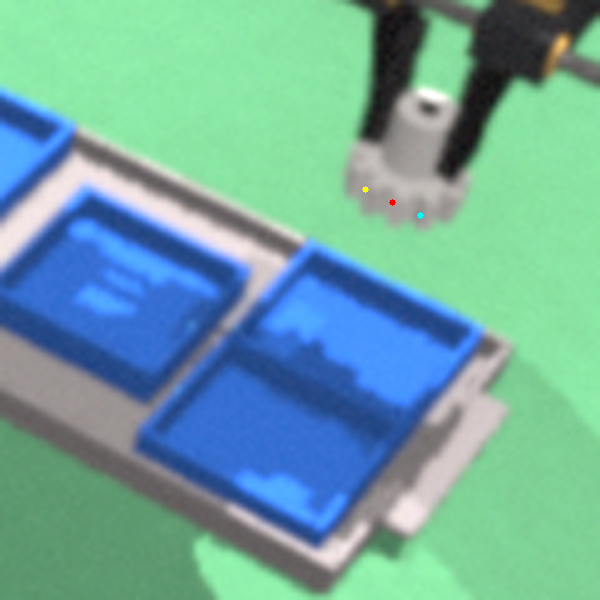

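```bash
python3 -c "
from h import *
print(pt('side',[[496,141.3]],.1402))
go([.3715,-.296,.0297],-6.6)"
```

```text
[[ 0.3695 -0.2953  0.1402]]
t 16.3167 pos [ 0.3729 -0.2941  0.0935] jaw -6.37 open 0.023509556908559565 F [ 0.2908  0.1618 -1.3031]
shift mm [-2.1 -1.1 90. ] rot deg [-0.01 -0.02  0.23]
```

Request:
step_arm --series '[-0.001,-0.001,0.02,0,0,0,0.01,-0.001,-0.001,0.045,0,0,0,0.01,-0.001,-0.001,0.065,0,0,0,0.01,-0.001,-0.001,0.078,0,0,0,0.01,-0.001,-0.001,0.085,0,0,0,0.01,-0.001,-0.001,0.089,0,0,0,0.01,-0.001,-0.001,0.09,0,0,0,0.01,-0.001,-0.001,0.09,0,0,0,0.01]'

```text
time_s: 16.98
eef_pos: [0.3722, -0.2954, 0.0041]
ee_rot: [0.745, 0.667, 0.0, 0.0]
force: [0.3, 0.7, -0.7]
opening: 0.0233
```

```bash
python3 look.py 410 120 120 l2.png
```

```text
t 17.0333 [ 0.3723 -0.2956  0.0043] open 0.023152037064671976 F [-0.8014  0.0837 -1.1053]
```

View pics/l2.png

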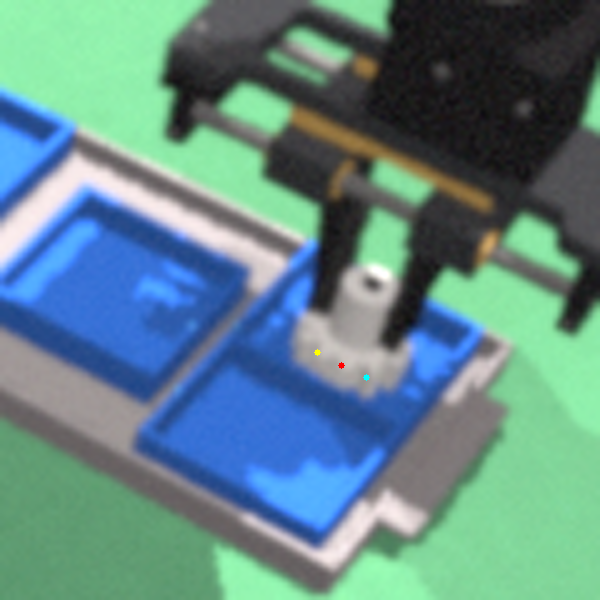

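Request:
step_arm --series '[0,0,0.001,0,0,0,0.01,0,0,0.002,0,0,0,0.01,0,0,0.002,0,0,0,0.01]'

```text
time_s: 17.28
eef_pos: [0.3724, -0.2958, 0.0027]
ee_rot: [0.745, 0.667, 0.001, 0.0]
force: [-2.5, 3.4, 10.4]
opening: 0.0233
```

Request:
step_arm --series '[0,0,0,0,0,0,0.026,0,0,0,0,0,0,0.03,0,0,0,0,0,0,0.04,0,0,0,0,0,0,0.04,0,0,-0.01,0,0,0,0.04,0,0,-0.03,0,0,0,0.04,0,0,-0.06,0,0,0,0.05,0,0,-0.09,0,0,0,0.05,0,0,-0.1,0,0,0,0.05]'

```text
time_s: 18.03
eef_pos: [0.3729, -0.2972, 0.1058]
ee_rot: [0.746, 0.666, 0.001, 0.002]
force: [0.2, -1.4, -0.1]
opening: 0.0482
```

```bash
python3 look.py 410 120 120 l3.png;  python3 -c "
from h import *
go([.5545,.32,.12],66)"
```

```text
t 18.0833 [ 0.3736 -0.2971  0.106 ] open 0.048843453000832315 F [ 1.3983 -1.2294  1.1696]
t 18.0833 pos [ 0.3736 -0.2971  0.106 ] jaw -6.41 open 0.048843453000832315 F [ 1.3983 -1.2294  1.1696]
shift mm [633.4 110.8  12.3] rot deg [  0.26   0.26 -72.41]
```

View pics/l3.png

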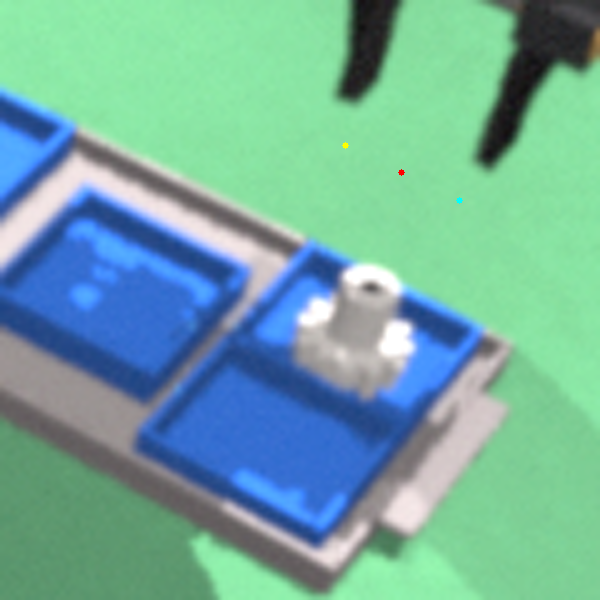

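Gear 2 stands flat in the far cell (crop about (355,330)). Next is gear 1.

Request:
step_arm --series '[0.03,0.005,0,0,0,0,0.05,0.068,0.012,0,0,0,0,0.05,0.106,0.019,0,0,0,0,0.05,0.144,0.025,0,0,0,0,0.05,0.182,0.032,0,0,0,0,0.05,0.22,0.039,0,0,0,0,0.05,0.258,0.045,0,0,0,0,0.05,0.296,0.052,0,0,0,0,0.05,0.334,0.059,0,0,0,0,0.05,0.372,0.065,0,0,0,0,0.05]'

```text
time_s: 18.92
eef_pos: [0.4775, 0.0688, 0.1013]
ee_rot: [0.745, 0.667, -0.0, -0.0]
force: [1.8, -0.1, 0.7]
opening: 0.0501
```

Request:
step_arm --series '[0.038,0.007,0,0,0,0,0.05,0.076,0.013,0,0,0,0,0.05,0.114,0.02,0,0,0,0,0.05,0.152,0.027,0,0,0,0,0.05,0.19,0.033,0,0,0,0,0.05,0.228,0.04,0,0,0,0,0.05,0.255,0.044,0.01,0,0,0,0.05,0.261,0.046,0.012,0,0,0,0.05,0.261,0.046,0.012,0,0,0,0.05,0.261,0.046,0.012,0,0,0,0.05]'

```text
time_s: 19.75
eef_pos: [0.5519, 0.3199, 0.0888]
ee_rot: [0.745, 0.667, -0.001, 0.0]
force: [0.3, -0.8, 0.3]
opening: 0.0499
```

```bash
python3 -c "
from h import *
go([.5545,.32,.0195],-6.6)"
```

```text
t 19.75 pos [0.5519 0.3199 0.0888] jaw -6.39 open 0.04987234356289162 F [ 0.3008 -0.8255  0.2832]
shift mm [ 0.5  2.7 95.5] rot deg [-0.05  0.12  0.21]
```

Request:
step_arm --series '[0.0005,0.0027,0.03,0,0,0.2,0.05,0.0005,0.0027,0.06,0,0,0.2,0.05,0.0005,0.0027,0.08,0,0,0.2,0.05,0.0005,0.0027,0.09,0,0,0.2,0.05,0.0005,0.0027,0.095,0,0,0.2,0.05,0.0005,0.0027,0.095,0,0,0.2,0.05,0.0005,0.0027,0.095,0,0,0.2,0.05]'

```text
time_s: 20.33
eef_pos: [0.5558, 0.3212, -0.004]
ee_rot: [0.747, 0.665, 0.001, 0.0]
force: [0.2, 1.1, -0.4]
opening: 0.0498
```

Request:
step_arm --series '[0,0,0,0,0,0,0.01,0,0,0,0,0,0,0.01,0,0,0,0,0,0,0.01,0,0,0,0,0,0,0.01,0,0,0,0,0,0,0.01,0,0,0,0,0,0,0.01,0,0,0,0,0,0,0.01,0,0,0,0,0,0,0.01]' --force 30

```text
time_s: 21.0
eef_pos: [0.5551, 0.3215, -0.005]
ee_rot: [0.746, 0.665, 0.0, 0.0]
force: [0.1, -0.3, 4.0]
opening: 0.023
```

```bash
python3 -c "
from h import *
go([.3795,-.2262,.13],-6.6)"
```

```text
t 21.0 pos [ 0.5551  0.3215 -0.005 ] jaw -6.56 open 0.022951179770609346 F [ 0.144  -0.2769  4.0083]
shift mm [-564.2 -111.8 -109. ] rot deg [ 0.01 -0.02  0.04]
```

Request:
step_arm --series '[0,0,-0.015,0,0,0,0.01,0,0,-0.04,0,0,0,0.01,0,0,-0.075,0,0,0,0.01,-0.012,-0.002,-0.1,0,0,0,0.01,-0.035,-0.007,-0.109,0,0,0,0.01,-0.07,-0.014,-0.109,0,0,0,0.01,-0.105,-0.021,-0.109,0,0,0,0.01,-0.14,-0.028,-0.109,0,0,0,0.01,-0.175,-0.035,-0.109,0,0,0,0.01,-0.21,-0.042,-0.109,0,0,0,0.01]'

```text
time_s: 21.83
eef_pos: [0.4881, 0.116, 0.1033]
ee_rot: [0.746, 0.665, -0.0, -0.0]
force: [0.4, -1.0, -1.5]
opening: 0.0233
```

Request:
step_arm --series '[-0.035,-0.007,0,0,0,0,0.01,-0.07,-0.014,0,0,0,0,0.01,-0.105,-0.021,0,0,0,0,0.01,-0.14,-0.028,0,0,0,0,0.01,-0.175,-0.035,0,0,0,0,0.01,-0.21,-0.042,0,0,0,0,0.01,-0.245,-0.049,0,0,0,0,0.01,-0.28,-0.056,0,0,0,0,0.01,-0.315,-0.062,0,0,0,0,0.01,-0.34,-0.067,0,0,0,0,0.01]'

```text
time_s: 22.67
eef_pos: [0.3822, -0.2153, 0.1037]
ee_rot: [0.747, 0.665, 0.0, 0.0]
force: [0.2, -0.5, -1.1]
opening: 0.0232
```

```bash
python3 -c "
from h import *
go([.3795,-.2262,.0312],-6.6)"
```

```text
t 22.6667 pos [ 0.3822 -0.2153  0.1037] jaw -6.69 open 0.023161674845305635 F [ 0.175  -0.506  -1.0682]
shift mm [-11.2  -1.5  98.7] rot deg [ 0.03 -0.01 -0.09]
```

Request:
step_arm --series '[-0.011,-0.0015,0.02,0,0,0,0.01,-0.011,-0.0015,0.04,0,0,0,0.01,-0.011,-0.0015,0.04,0,0,0,0.01,-0.011,-0.0015,0.04,0,0,0,0.01]'

```text
time_s: 23.0
eef_pos: [0.3799, -0.223, 0.0632]
ee_rot: [0.747, 0.665, -0.001, -0.001]
force: [-0.3, -0.6, -0.4]
opening: 0.023
```

```bash
python3 look.py 410 120 120 m1.png;python3 -c "
from h import *
go([.3795,-.2262,.0312],-6.6)"
```

```text
t 23.05 [ 0.3808 -0.223   0.064 ] open 0.02323948474266547 F [-0.3573 -0.4865 -0.9685]
t 23.05 pos [ 0.3808 -0.223   0.064 ] jaw -6.56 open 0.02323948474266547 F [-0.3573 -0.4865 -0.9685]
shift mm [-3.3 -0.9 59. ] rot deg [-0.05  0.01  0.04]
```

View pics/m1.png

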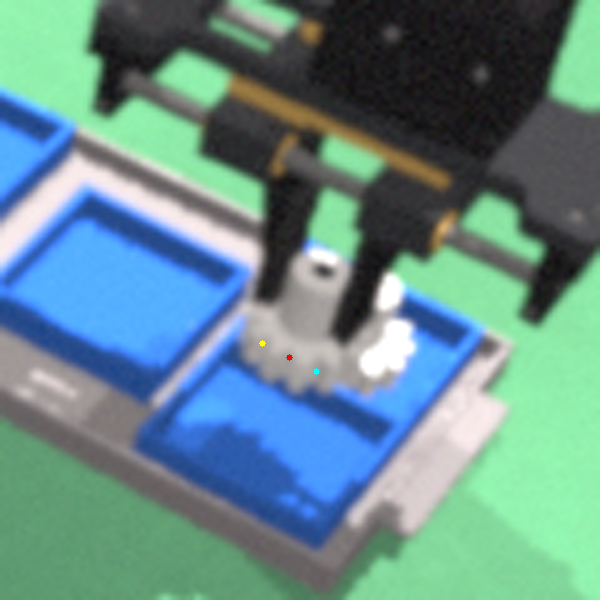

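```bash
python3 -c "
from h import *
print(pt('side',[[474,173]],.109)); go([.3795,-.2262,.0312],-6.6)"
```

```text
[[ 0.3792 -0.2253  0.109 ]]
t 23.05 pos [ 0.3808 -0.223   0.064 ] jaw -6.56 open 0.02323948474266547 F [-0.3573 -0.4865 -0.9685]
shift mm [-3.3 -0.9 59. ] rot deg [-0.05  0.01  0.04]
```

Request:
step_arm --series '[-0.002,-0.001,0.02,0,0,0,0.01,-0.002,-0.001,0.038,0,0,0,0.01,-0.002,-0.001,0.05,0,0,0,0.01,-0.002,-0.001,0.056,0,0,0,0.01,-0.002,-0.001,0.059,0,0,0,0.01,-0.002,-0.001,0.06,0,0,0,0.01,-0.002,-0.001,0.06,0,0,0,0.01]'

```text
time_s: 23.63
eef_pos: [0.3804, -0.2252, 0.0043]
ee_rot: [0.746, 0.666, 0.0, 0.0]
force: [-0.2, 0.0, -1.4]
opening: 0.0227
```

```bash
python3 look.py 410 120 120 m2.png
```

```text
t 23.6833 [ 0.3804 -0.2252  0.0044] open 0.02340310686589668 F [-0.6778 -1.0591 -1.4236]
```

View pics/m2.png

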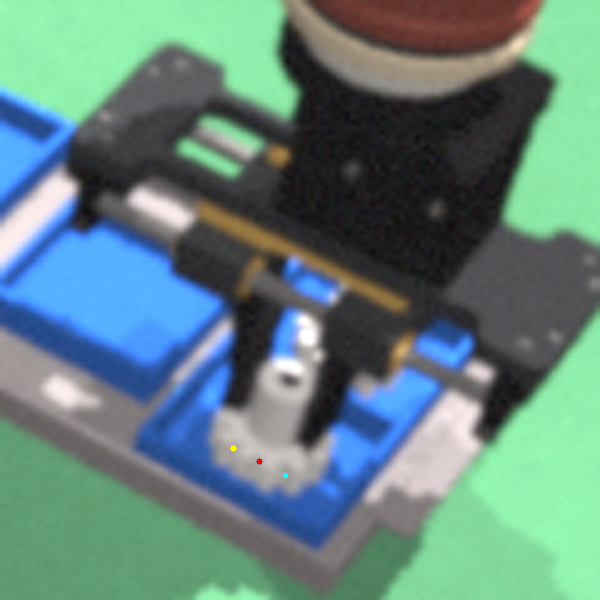

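Request:
step_arm --series '[0,0,0.0007,0,0,0,0.01,0,0,0.0014,0,0,0,0.01,0,0,0.0014,0,0,0,0.01]'

```text
time_s: 23.93
eef_pos: [0.3805, -0.2253, 0.0037]
ee_rot: [0.746, 0.665, 0.001, 0.0]
force: [-6.9, 3.6, 20.0]
opening: 0.0228
```

Request:
step_arm --series '[0,0,0,0,0,0,0.026,0,0,0,0,0,0,0.03,0,0,0,0,0,0,0.04,0,0,0,0,0,0,0.04,0,0,-0.01,0,0,0,0.04,0,0,-0.03,0,0,0,0.04,0,0,-0.06,0,0,0,0.05,0,0,-0.09,0,0,0,0.06,0,0,-0.1,0,0,0,0.06,0,0,-0.1,0,0,0,0.06]'

```text
time_s: 24.77
eef_pos: [0.3816, -0.2256, 0.1046]
ee_rot: [0.746, 0.666, 0.002, 0.002]
force: [0.0, -0.8, -0.9]
opening: 0.0563
```

```bash
python3 look.py 410 120 120 m3.png;  python3 -c "
from h import *
go([.4443,.105,.12],-29.7);go([.4443,.105,.12],60.3);print(read_state()['joint_positions'])"
```

```text
t 24.8167 [ 0.3807 -0.2251  0.103 ] open 0.057840511678161836 F [ 0.1165 -0.2813 -0.6631]
t 24.8167 pos [ 0.3807 -0.2251  0.103 ] jaw -6.54 open 0.057840511678161836 F [ 0.1165 -0.2813 -0.6631]
shift mm [335.2  25.6   9.5] rot deg [ 0.15 -0.08 23.16]
t 24.8167 pos [ 0.3807 -0.2251  0.103 ] jaw -6.54 open 0.057840511678161836 F [ 0.1165 -0.2813 -0.6631]
shift mm [335.2  25.6   9.5] rot deg [  0.17   0.05 -66.84]
[-0.4009 -0.0759  0.8213  2.098   0.0607  1.0937  0.2771]
```

View pics/m3.png

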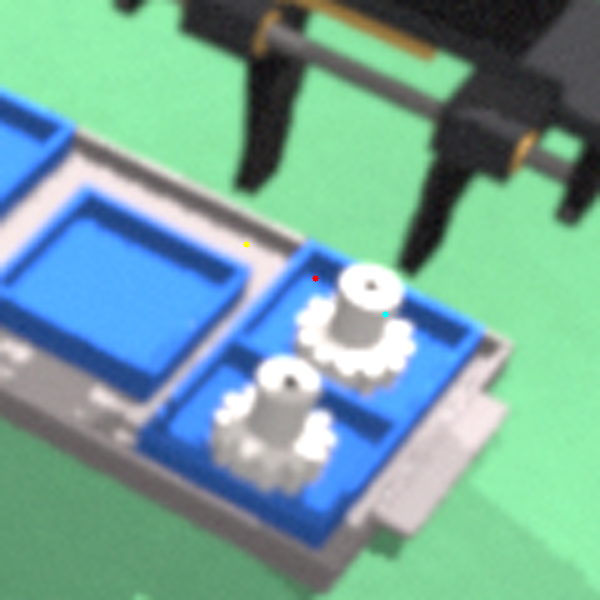

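Both gears now stand flat in their cells. Next the square motor, jaws along -29.7°.

Request:
step_arm --series '[0.03,0.002,0,0,0,3,0.06,0.065,0.005,0,0,0,6,0.06,0.102,0.008,0,0,0,9,0.06,0.139,0.011,0,0,0,12,0.06,0.176,0.013,0,0,0,15,0.06,0.213,0.016,0,0,0,18,0.06,0.25,0.019,0,0,0,21,0.06,0.287,0.022,0,0,0,23.2,0.06,0.318,0.024,0.005,0,0,23.2,0.06,0.335,0.0255,0.0095,0,0,23.2,0.06]'

```text
time_s: 25.65
eef_pos: [0.4426, 0.1083, 0.0908]
ee_rot: [0.864, 0.503, -0.001, -0.001]
force: [-0.2, 0.7, 0.2]
opening: 0.0602
```

Request:
step_arm --series '[0,0,0,0,0,0,0.06,0,0,0,0,0,0,0.06]'

```text
time_s: 25.82
eef_pos: [0.4423, 0.1043, 0.0909]
ee_rot: [0.865, 0.502, -0.002, 0.0]
force: [-0.4, 0.1, -0.1]
opening: 0.0597
```

```bash
python3 look.py 290 240 120 n1.png;  python3 -c "
from h import *
go([.4443,.105,.02],-29.7)"
```

```text
t 25.8667 [0.4426 0.1034 0.0914] open 0.05998194714428273 F [-0.1926 -0.9876 -0.0761]
t 25.8667 pos [0.4426 0.1034 0.0914] jaw -29.79 open 0.05998194714428273 F [-0.1926 -0.9876 -0.0761]
shift mm [ 2.5  0.8 97.6] rot deg [-0.07  0.15 -0.09]
```

View pics/n1.png

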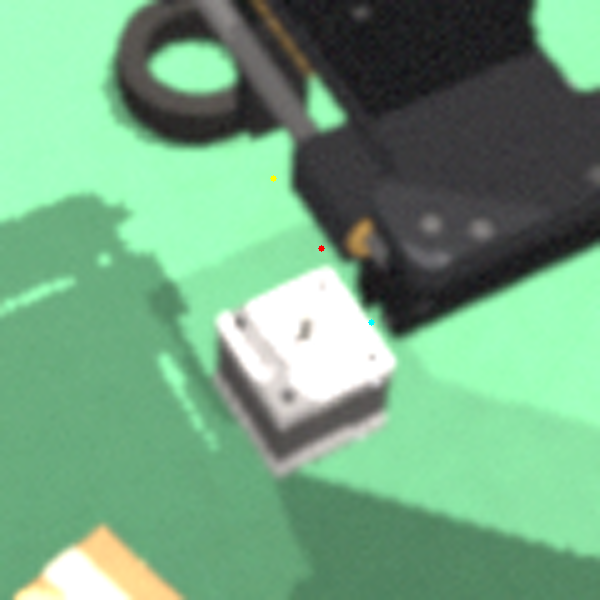

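Request:
step_arm --series '[0.0015,0.0008,0.025,0,0,0,0.06,0.0015,0.0008,0.05,0,0,0,0.06,0.0015,0.0008,0.06,0,0,0,0.06,0.0015,0.0008,0.065,0,0,0,0.06,0.0015,0.0008,0.065,0,0,0,0.06]'

```text
time_s: 26.28
eef_pos: [0.4442, 0.1044, 0.0271]
ee_rot: [0.865, 0.501, -0.001, 0.0]
force: [-0.4, -0.3, -0.0]
opening: 0.0596
```

```bash
python3 look.py 290 240 120 n2.png;  python3 -c "
from h import *
go([.4443,.105,.02],-29.7)"
```

```text
t 26.3333 [0.4449 0.1049 0.028 ] open 0.06003835178189261 F [0.1873 1.038  0.585 ]
t 26.3333 pos [0.4449 0.1049 0.028 ] jaw -29.83 open 0.06003835178189261 F [0.1873 1.038  0.585 ]
shift mm [-0.2 -0.6 34.2] rot deg [-0.01  0.03 -0.13]
```

View pics/n2.png

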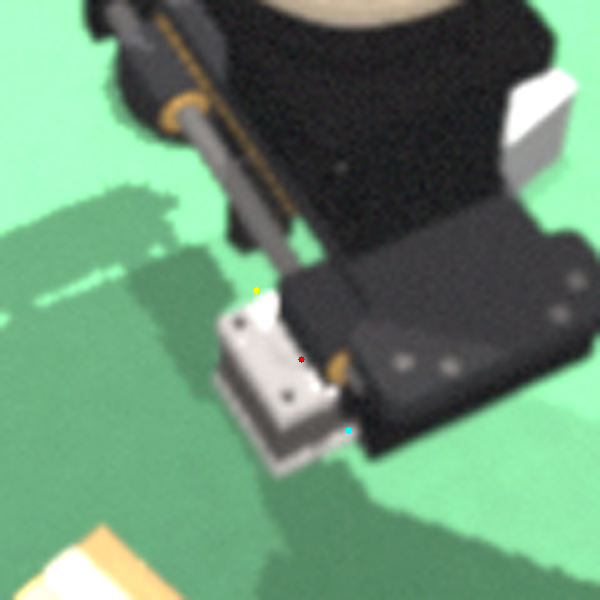

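Alignment looks right: the yellow and cyan jaw points lie along the motor's sides. Going down and closing.

Request:
step_arm --series '[0,0,0.01,0,0,0,0.06,0,0,0.02,0,0,0,0.06,0,0,0.028,0,0,0,0.06,0,0,0.033,0,0,0,0.06,0,0,0.034,0,0,0,0.06,0,0,0.034,0,0,0,0.06]'

```text
time_s: 26.83
eef_pos: [0.4445, 0.1054, -0.0067]
ee_rot: [0.865, 0.502, -0.001, 0.0]
force: [-0.2, 0.8, -0.3]
opening: 0.0598
```

Request:
step_arm --series '[0,0,0,0,0,0,0.03,0,0,0,0,0,0,0.03,0,0,0,0,0,0,0.03,0,0,0,0,0,0,0.03,0,0,0,0,0,0,0.03,0,0,0,0,0,0,0.03,0,0,0,0,0,0,0.03]' --force 35

```text
time_s: 27.42
eef_pos: [0.4452, 0.1057, -0.0059]
ee_rot: [0.865, 0.502, 0.0, 0.0]
force: [-0.4, -0.9, 4.0]
opening: 0.042
```

```bash
python3 -c "
from h import *
a=np.radians(-6.6); go([.4665-.007*np.cos(a),-.2715-.007*np.sin(a),.13],-6.6)"
```

```text
t 27.4167 pos [ 0.4452  0.1057 -0.0059] jaw -29.77 open 0.041972995887432564 F [-0.3919 -0.9017  4.0146]
shift mm [-319.5  199.4 -109.8] rot deg [  0.03  -0.02 -23.17]
```

Request:
step_arm --series '[0,0,-0.015,0,0,0,0.03,0,0,-0.04,0,0,0,0.03,0,0,-0.075,0,0,0,0.03,-0.01,0.006,-0.1,0,0,0,0.03,-0.03,0.019,-0.11,0,0,-3,0.03,-0.06,0.037,-0.11,0,0,-6,0.03,-0.09,0.056,-0.11,0,0,-9,0.03,-0.12,0.075,-0.11,0,0,-12,0.03,-0.15,0.094,-0.11,0,0,-15,0.03,-0.18,0.112,-0.11,0,0,-18,0.03]'

```text
time_s: 28.25
eef_pos: [0.4519, -0.1078, 0.1035]
ee_rot: [0.775, 0.632, -0.0, -0.0]
force: [2.0, -0.1, -3.5]
opening: 0.0416
```

```bash
python3 -c "
from h import *
a=np.radians(-6.6); go([.4665-.007*np.cos(a),-.2715-.007*np.sin(a),.13],-6.6)"
```

```text
t 28.25 pos [ 0.4519 -0.1078  0.1035] jaw -11.61 open 0.04155160406438022 F [ 1.9812 -0.0522 -3.4786]
shift mm [-158.    40.2   -0.4] rot deg [-0.03 -0.01 -5.01]
```

Request:
step_arm --series '[-0.034,0.009,0,0,0,-2,0.03,-0.068,0.017,0,0,0,-4,0.03,-0.102,0.026,0,0,0,-5,0.03,-0.13,0.033,0,0,0,-5,0.03,-0.15,0.038,0,0,0,-5,0.03,-0.158,0.04,0.005,0,0,-5,0.03,-0.158,0.04,0.02,0,0,-5,0.03,-0.158,0.04,0.035,0,0,-5,0.03,-0.158,0.04,0.04,0,0,-5,0.03,-0.158,0.04,0.04,0,0,-5,0.03]'

```text
time_s: 29.08
eef_pos: [0.4582, -0.2683, 0.0622]
ee_rot: [0.748, 0.664, -0.001, -0.001]
force: [-0.6, 0.2, -3.2]
opening: 0.0416
```

```bash
python3 look.py 380 110 130 o1.png; python3 -c "
from h import *
a=np.radians(-6.6); go([.4665-.007*np.cos(a),-.2715-.007*np.sin(a),.03],-6.6)"
```

```text
t 29.1333 [ 0.4589 -0.2687  0.0632] open 0.04160103791183168 F [-0.5323 -0.0724 -2.0814]
t 29.1333 pos [ 0.4589 -0.2687  0.0632] jaw -6.77 open 0.04160103791183168 F [-0.5323 -0.0724 -2.0814]
shift mm [-1.9  1.  59.4] rot deg [-0.11 -0.01 -0.17]
```

View pics/o1.png

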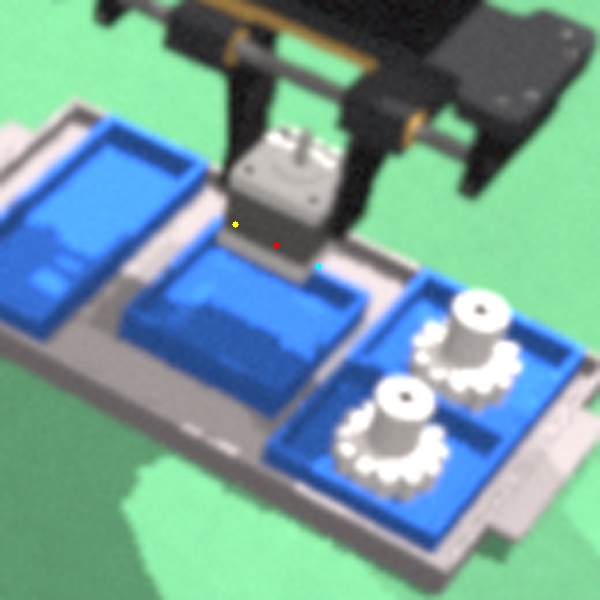

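Request:
step_arm --series '[-0.002,0.001,0.02,0,0,0,0.03,-0.002,0.001,0.038,0,0,0,0.03,-0.002,0.001,0.05,0,0,0,0.03,-0.002,0.001,0.056,0,0,0,0.03,-0.002,0.001,0.0585,0,0,0,0.03,-0.002,0.001,0.0585,0,0,0,0.03,-0.002,0.001,0.0585,0,0,0,0.03]'

```text
time_s: 29.72
eef_pos: [0.4609, -0.2715, 0.0061]
ee_rot: [0.748, 0.664, 0.0, 0.0]
force: [0.1, 0.7, -2.3]
opening: 0.0418
```

```bash
python3 look.py 380 110 130 o2.png
```

```text
t 29.7667 [ 0.461  -0.2715  0.0061] open 0.041614450358755196 F [ 0.033   0.8035 -3.6105]
```

View pics/o2.png

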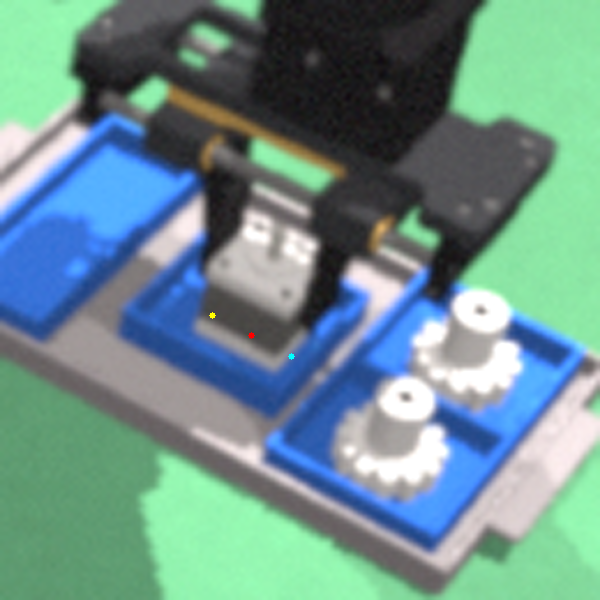

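Request:
step_arm --series '[0,0,0.001,0,0,0,0.03,0,0,0.002,0,0,0,0.03,0,0,0.0027,0,0,0,0.03,0,0,0.0027,0,0,0,0.03]'

```text
time_s: 30.1
eef_pos: [0.4607, -0.2712, 0.0031]
ee_rot: [0.748, 0.664, 0.0, 0.0]
force: [-2.0, 2.2, 4.4]
opening: 0.0415
```

Request:
step_arm --series '[0,0,0,0,0,0,0.044,0,0,0,0,0,0,0.047,0,0,0,0,0,0,0.052,0,0,0,0,0,0,0.052,0,0,-0.01,0,0,0,0.052,0,0,-0.03,0,0,0,0.052,0,0,-0.06,0,0,0,0.052,0,0,-0.09,0,0,0,0.052,0,0,-0.1,0,0,0,0.052,0,0,-0.1,0,0,0,0.052]'

```text
time_s: 30.93
eef_pos: [0.4622, -0.2722, 0.106]
ee_rot: [0.748, 0.664, 0.002, 0.002]
force: [0.4, -0.1, -0.6]
opening: 0.0521
```

```bash
python3 look.py 380 110 130 o3.png;  python3 -c "
from h import *
go([.5447,.226,.12],15.1)"
```

```text
t 30.9833 [ 0.4613 -0.2715  0.104 ] open 0.051808486760098235 F [-0.1492 -0.1774  0.0118]
t 30.9833 pos [ 0.4613 -0.2715  0.104 ] jaw -6.76 open 0.051808486760098235 F [-0.1492 -0.1774  0.0118]
shift mm [503.8  24.2  10.3] rot deg [  0.17   0.03 -21.86]
```

View pics/o3.png

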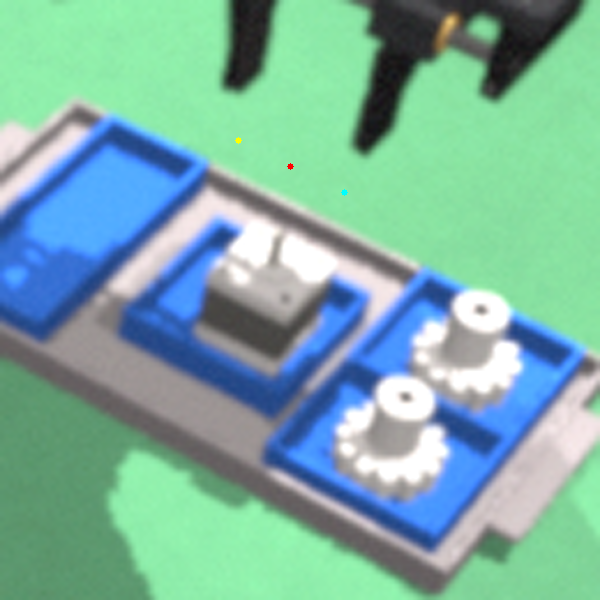

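The motor stands flat in the square bin. Last is the bearing block.

Request:
step_arm --series '[0.03,0.001,0,0,0,-2,0.052,0.067,0.003,0,0,0,-4,0.052,0.104,0.005,0,0,0,-6,0.052,0.141,0.007,0,0,0,-8,0.052,0.178,0.009,0,0,0,-10,0.052,0.215,0.01,0,0,0,-12,0.052,0.252,0.012,0,0,0,-14,0.052,0.289,0.014,0,0,0,-16,0.052,0.326,0.016,0,0,0,-18,0.052,0.363,0.017,0,0,0,-20,0.052]'

```text
time_s: 31.82
eef_pos: [0.5192, 0.089, 0.1013]
ee_rot: [0.62, 0.784, -0.001, -0.001]
force: [0.9, -1.1, -0.1]
opening: 0.0521
```

```bash
python3 -c "
from h import *
go([.5447,.226,.12],15.1)"
```

```text
t 31.8167 pos [0.5192 0.089  0.1013] jaw 13.33 open 0.052103075867890064 F [ 0.8891 -1.0994 -0.1292]
shift mm [127.4  56.4   7.4] rot deg [-0.11 -0.   -1.77]
```

Request:
step_arm --series '[0.035,0.015,0,0,0,-1,0.052,0.07,0.031,0,0,0,-1.8,0.052,0.1,0.044,0,0,0,-1.8,0.052,0.12,0.053,0.005,0,0,-1.8,0.052,0.1275,0.0565,0.01,0,0,-1.8,0.052,0.1275,0.0565,0.02,0,0,-1.8,0.052,0.1275,0.0565,0.02,0,0,-1.8,0.052,0.1275,0.0565,0.02,0,0,-1.8,0.052]'

```text
time_s: 32.48
eef_pos: [0.5451, 0.2217, 0.0812]
ee_rot: [0.609, 0.793, -0.002, -0.0]
force: [0.6, -1.2, 0.1]
opening: 0.052
```

```bash
python3 look.py 200 280 120 p1.png; python3 -c "
from h import *
go([.5447,.226,.02],15.1)"
```

```text
t 32.5333 [0.5457 0.2219 0.082 ] open 0.0525951939134512 F [ 0.9814 -0.3333  0.812 ]
t 32.5333 pos [0.5457 0.2219 0.082 ] jaw 14.88 open 0.0525951939134512 F [ 0.9814 -0.3333  0.812 ]
shift mm [ 4.3  0.2 88.2] rot deg [-0.07  0.05 -0.22]
```

View pics/p1.png

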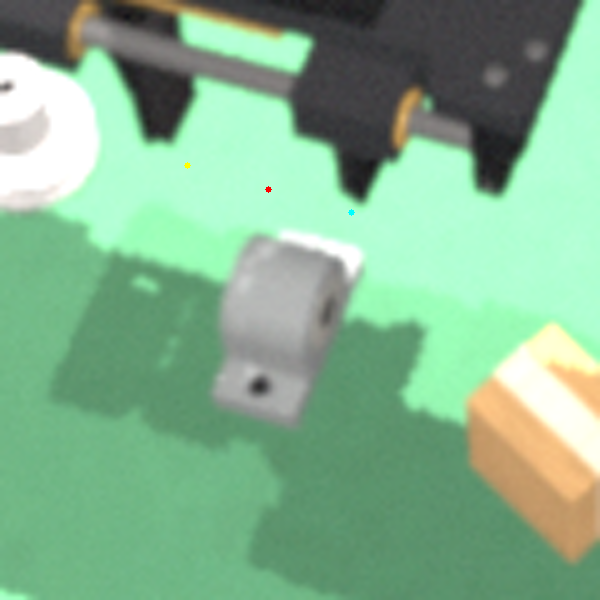

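Request:
step_arm --series '[0.003,0,0.02,0,0,-0.2,0.052,0.003,0,0.04,0,0,-0.2,0.052,0.003,0,0.05,0,0,-0.2,0.052,0.003,0,0.05,0,0,-0.2,0.052]'

```text
time_s: 32.87
eef_pos: [0.5438, 0.2253, 0.0307]
ee_rot: [0.608, 0.794, -0.002, -0.001]
force: [-0.5, -0.1, -0.4]
opening: 0.0519
```

```bash
python3 look.py 200 280 120 p2.png; python3 -c "
from h import *
go([.5447,.226,.02],15.1)"
```

```text
t 32.9167 [0.5447 0.2258 0.0322] open 0.05208361438944192 F [ 0.3984 -0.0274 -1.0026]
t 32.9167 pos [0.5447 0.2258 0.0322] jaw 15.15 open 0.05208361438944192 F [ 0.3984 -0.0274 -1.0026]
shift mm [ 0.2  0.1 38.4] rot deg [-0.09  0.04  0.05]
```

View pics/p2.png

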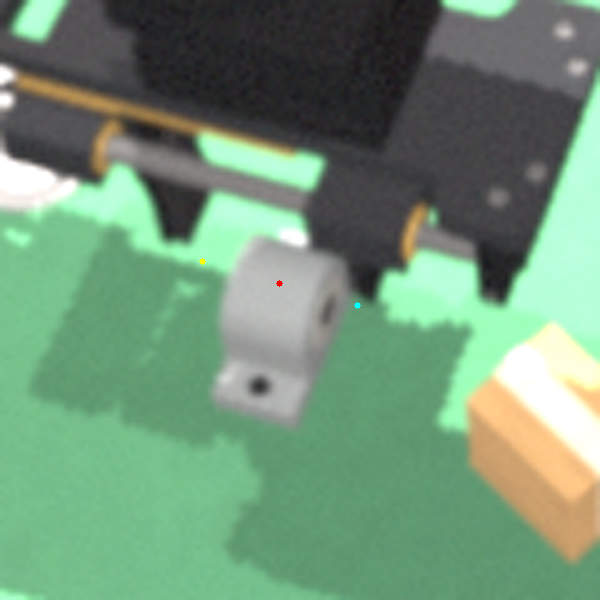

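Request:
step_arm --series '[0,0,0.01,0,0,0,0.052,0,0,0.02,0,0,0,0.052,0,0,0.03,0,0,0,0.052,0,0,0.035,0,0,0,0.052,0,0,0.037,0,0,0,0.052,0,0,0.037,0,0,0,0.052]'

```text
time_s: 33.42
eef_pos: [0.5447, 0.227, -0.0052]
ee_rot: [0.607, 0.795, -0.001, -0.0]
force: [0.0, -0.3, -0.1]
opening: 0.052
```

Request:
step_arm --series '[0,0,0,0,0,0,0.015,0,0,0,0,0,0,0.015,0,0,0,0,0,0,0.015,0,0,0,0,0,0,0.015,0,0,0,0,0,0,0.015,0,0,0,0,0,0,0.015,0,0,0,0,0,0,0.015,0,0,0,0,0,0,0.015]' --force 35

```text
time_s: 34.08
eef_pos: [0.5452, 0.2273, -0.0042]
ee_rot: [0.607, 0.795, 0.0, 0.0]
force: [0.2, 0.4, 2.8]
opening: 0.0275
```

```bash
python3 -c "
from h import *
go([.5581,-.2822,.14],-6.6)"
```

```text
t 34.0833 pos [ 0.5452  0.2273 -0.0042] jaw 15.23 open 0.027504475462705503 F [0.25   0.4055 2.809 ]
shift mm [-495.  -121.4 -118.1] rot deg [ 0.02 -0.01 21.83]
```

Request:
step_arm --series '[0,0,-0.015,0,0,0,0.015,0,0,-0.04,0,0,0,0.015,0,0,-0.075,0,0,0,0.015,-0.01,-0.002,-0.105,0,0,0,0.015,-0.03,-0.007,-0.118,0,0,2,0.015,-0.063,-0.015,-0.118,0,0,4,0.015,-0.097,-0.024,-0.118,0,0,6,0.015,-0.131,-0.032,-0.118,0,0,8,0.015,-0.165,-0.04,-0.118,0,0,10,0.015,-0.199,-0.049,-0.118,0,0,12,0.015]'

```text
time_s: 34.92
eef_pos: [0.5497, 0.0208, 0.1134]
ee_rot: [0.687, 0.726, -0.0, -0.0]
force: [1.2, 0.4, -1.4]
opening: 0.028
```

```bash
python3 -c "
from h import *
go([.5581,-.2822,.14],-6.6)"
```

```text
t 34.9167 pos [0.5497 0.0208 0.1134] jaw 3.15 open 0.027981269979345545 F [ 1.2198  0.3574 -1.4005]
shift mm [-303.    -8.2   -0.4] rot deg [-0.01 -0.01  9.75]
```

Request:
step_arm --series '[-0.034,-0.001,0,0,0,2,0.015,-0.068,-0.002,0,0,0,4,0.015,-0.102,-0.003,0,0,0,6,0.015,-0.136,-0.004,0,0,0,8,0.015,-0.17,-0.005,0,0,0,9.7,0.015,-0.204,-0.006,0,0,0,9.7,0.015,-0.238,-0.007,0,0,0,9.7,0.015,-0.27,-0.008,0,0,0,9.7,0.015,-0.294,-0.008,0,0,0,9.7,0.015,-0.303,-0.008,0,0,0,9.7,0.015]'

```text
time_s: 35.75
eef_pos: [0.5577, -0.2853, 0.1134]
ee_rot: [0.747, 0.664, -0.001, 0.001]
force: [-0.7, -0.5, -1.5]
opening: 0.0276
```

Request:
step_arm --series '[0,0,0.015,0,0,0,0.015,0,0,0.035,0,0,0,0.015,0,0,0.045,0,0,0,0.015,0,0,0.045,0,0,0,0.015]'

```text
time_s: 36.08
eef_pos: [0.5576, -0.2789, 0.0658]
ee_rot: [0.746, 0.666, -0.001, -0.002]
force: [-1.4, 1.3, -1.6]
opening: 0.0278
```

```bash
python3 look.py 340 90 130 q1.png; python3 -c "
from h import *
go([.5581,-.2822,.033],-6.6)"
```

```text
t 36.1333 [ 0.5584 -0.2795  0.0674] open 0.027436265778990054 F [ 0.1531  0.0035 -1.5997]
t 36.1333 pos [ 0.5584 -0.2795  0.0674] jaw -6.43 open 0.027436265778990054 F [ 0.1531  0.0035 -1.5997]
shift mm [-2.8  0.2 60.6] rot deg [-0.16 -0.04  0.17]
```

View pics/q1.png

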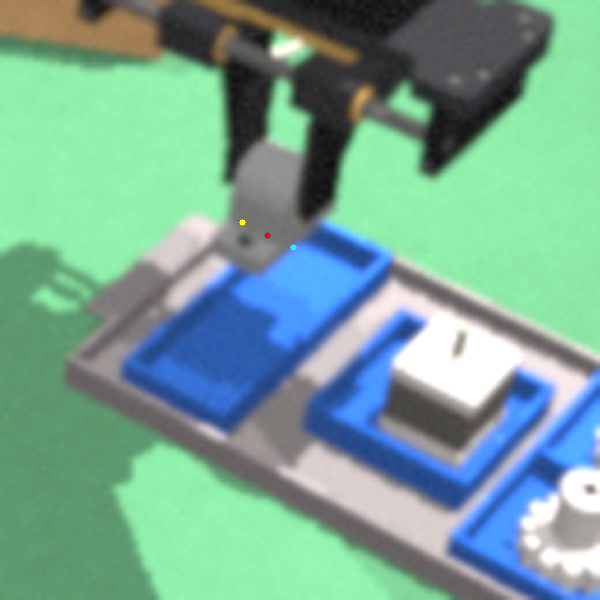

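Request:
step_arm --series '[-0.001,0,0.015,0,0,0,0.015,-0.001,0,0.03,0,0,0,0.015,-0.001,0,0.042,0,0,0,0.015,-0.001,0,0.045,0,0,0,0.015,-0.001,0,0.045,0,0,0,0.015]'

```text
time_s: 36.55
eef_pos: [0.5588, -0.2812, 0.0232]
ee_rot: [0.746, 0.666, -0.0, -0.0]
force: [0.3, 0.5, -0.1]
opening: 0.0275
```

```bash
python3 look.py 350 90 130 q2.png; python3 -c "
from h import *
go([.5581,-.2822,.0325],-6.6)"
```

```text
t 36.6 [ 0.5592 -0.2815  0.024 ] open 0.027630979002400066 F [-0.0146  0.1153 -2.5256]
t 36.6 pos [ 0.5592 -0.2815  0.024 ] jaw -6.46 open 0.027630979002400066 F [-0.0146  0.1153 -2.5256]
shift mm [-0.8 -1.1 17.7] rot deg [-0.    0.01  0.14]
```

View pics/q2.png

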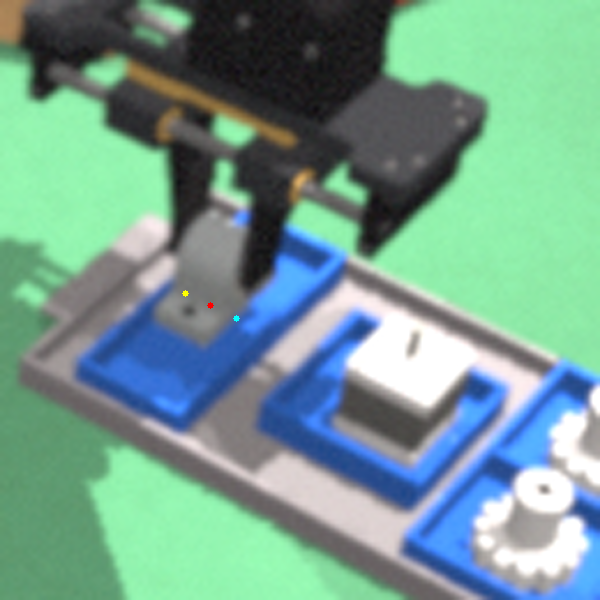

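```bash
python3 -c "
from h import *
p=pt('side',[[391,157]],.0382)[0];print(p); a=np.radians(83.4); print(p[:2]-.025*np.array([np.cos(a),np.sin(a)]))"
```

```text
[ 0.5584 -0.2574  0.0382]
[ 0.5555 -0.2823]
```

Request:
step_arm --series '[0,0,0.006,0,0,0,0.015,0,0,0.011,0,0,0,0.015,0,0,0.015,0,0,0,0.015,0,0,0.017,0,0,0,0.015,0,0,0.0175,0,0,0,0.015,0,0,0.0175,0,0,0,0.015]'

```text
time_s: 37.1
eef_pos: [0.559, -0.2816, 0.0059]
ee_rot: [0.746, 0.666, -0.0, -0.0]
force: [-0.7, 0.1, -1.2]
opening: 0.0274
```

```bash
python3 look.py 350 90 130 q3.png
```

```text
t 37.15 [ 0.5591 -0.2817  0.0061] open 0.0275734284001745 F [-0.0459 -0.1226 -1.967 ]
```

View pics/q3.png

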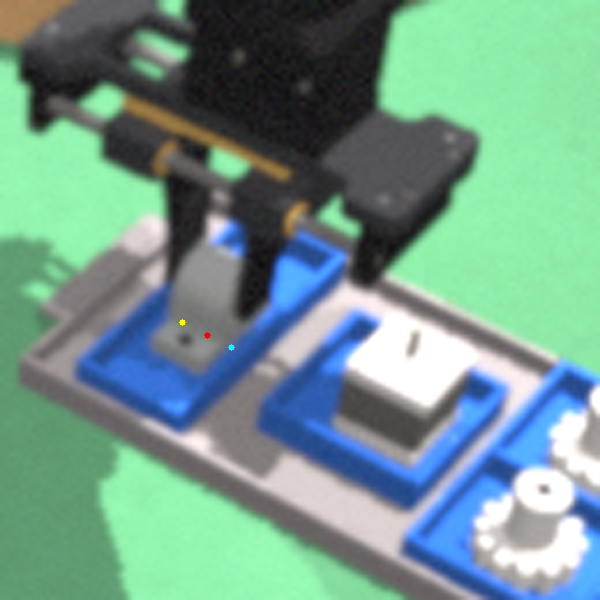

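Request:
step_arm --series '[0,0,0.0007,0,0,0,0.015,0,0,0.0014,0,0,0,0.015,0,0,0.0014,0,0,0,0.015]'

```text
time_s: 37.4
eef_pos: [0.5592, -0.2817, 0.0049]
ee_rot: [0.746, 0.666, 0.0, 0.0]
force: [0.7, 0.2, -0.1]
opening: 0.0279
```

Request:
step_arm --series '[0,0,0.0006,0,0,0,0.015,0,0,0.0006,0,0,0,0.015]'

```text
time_s: 37.57
eef_pos: [0.5592, -0.2817, 0.0049]
ee_rot: [0.746, 0.666, 0.0, 0.0]
force: [-2.6, 1.7, 6.7]
opening: 0.0275
```

Contact with the floor at 6.7 N. Releasing and retreating.

Request:
step_arm --series '[0,0,0,0,0,0,0.03,0,0,0,0,0,0,0.033,0,0,0,0,0,0,0.038,0,0,0,0,0,0,0.038,0,0,-0.01,0,0,0,0.038,0,0,-0.03,0,0,0,0.038,0,0,-0.06,0,0,0,0.038,0,0,-0.09,0,0,0,0.038,0,0,-0.12,0,0,0,0.038,0,0,-0.14,0,0,0,0.038]'

```text
time_s: 38.4
eef_pos: [0.5597, -0.2824, 0.1479]
ee_rot: [0.746, 0.666, 0.001, 0.001]
force: [0.5, -0.5, -0.1]
opening: 0.038
```

Request:
step_arm --series '[0.04,0,0,0,0,0,0.038,0.08,0,0,0,0,0,0.038,0.12,0,0,0,0,0,0.038,0.16,0,0,0,0,0,0.038,0.2,0,0,0,0,0,0.038,0.24,0,0,0,0,0,0.038,0.28,0,0,0,0,0,0.038,0.32,0,0,0,0,0,0.038,0.34,0,0,0,0,0,0.038,0.34,0,0,0,0,0,0.038]'

```text
time_s: 39.23
eef_pos: [0.5974, 0.0634, 0.1444]
ee_rot: [0.743, 0.669, 0.001, -0.001]
force: [0.3, -0.2, 0.0]
opening: 0.0379
```

Run:
```python
from h import *
a=camera('side');b=camera('top');print(read_state()['eef_pos'],read_state()['time_s'])
cv2.imwrite('pics/r1.png',a[:,:,::-1])
x=np.hstack([cv2.resize(a[120:250,345:525],(560,404),interpolation=cv2.INTER_CUBIC)[:, :400],cv2.resize(b[185:385,410:545],(273,404),interpolation=cv2.INTER_CUBIC)])
cv2.imwrite('pics/r2.png',x[:,:,::-1]); cv2.imwrite('pics/r3.png',b[:,:,::-1])
```

```text
[0.5974 0.0569 0.1445] 39.3333
```

View pics/r1.png

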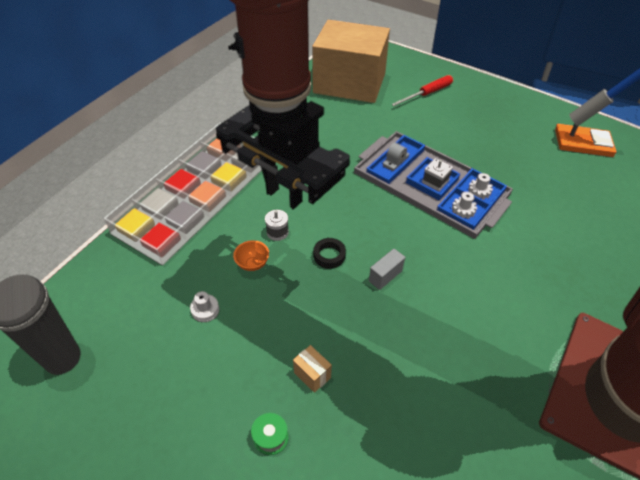

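View pics/r3.png

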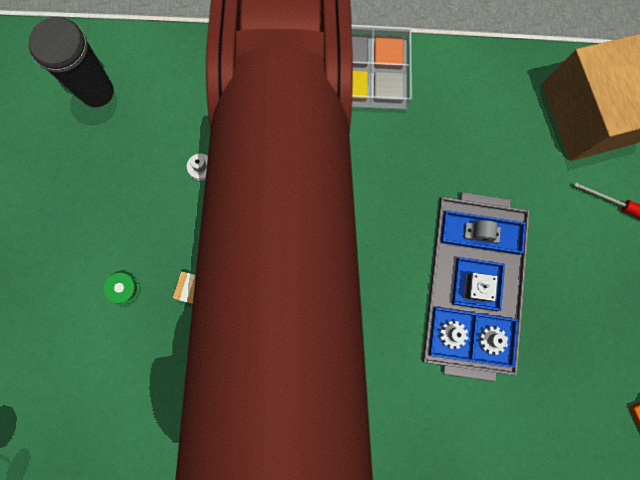

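Side view: gears at (483,184) and (466,205), motor at (437,172) and block at (396,153) sit in their bins. The look-alikes are unmoved at (204,306), (277,223) and (387,269). One zoomed check for flatness.

Run:
```python
import cv2
a=cv2.imread('pics/r1.png');b=cv2.imread('pics/r3.png')
cv2.imwrite('pics/r4.png',cv2.resize(a[125:240,350:520],None,fx=4.6,fy=4.6,interpolation=cv2.INTER_CUBIC))
cv2.imwrite('pics/r5.png',cv2.resize(b[190:385,420:540],None,fx=3,fy=3,interpolation=cv2.INTER_CUBIC))
```

```text
(no output)
```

View pics/r4.png

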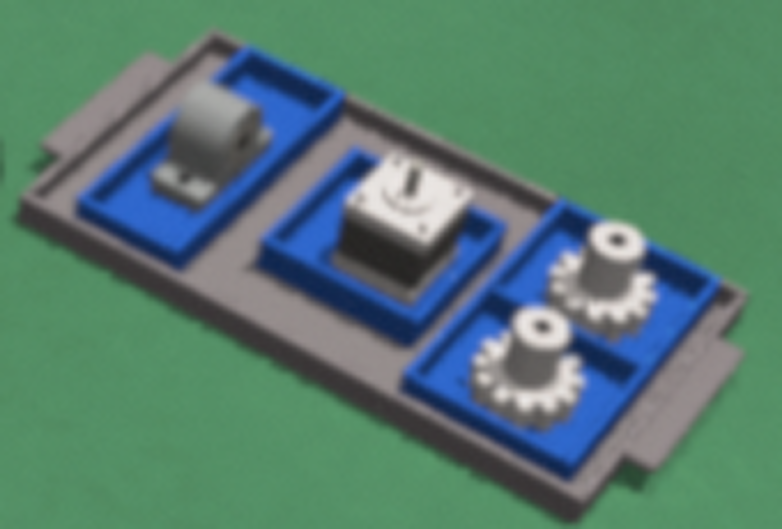

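View pics/r5.png

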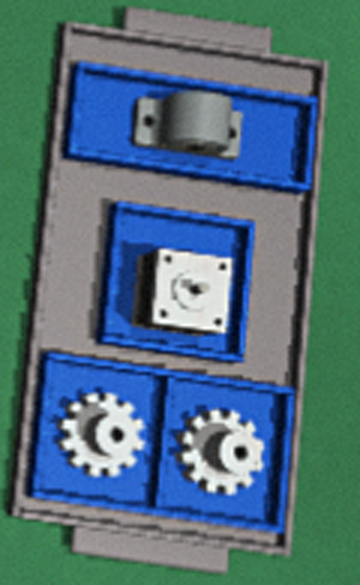

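All four parts are upright, flat, and clear of the walls. Handing in.

```bash
python3 -c "
from workcell import *
print(sign_off())"
```

```text
the job is handed in; nothing more can be done
None
```

The drive kit is packed and handed in at about 39 s of the 102 s allowed. I placed it in the order asked: the gears in the two halves of the divided bin, the square motor in the square bin, then the bearing block lengthways in the long bin.

**Last checks:** both cameras show all four parts upright and clear of the walls. The floor contact I felt before each release fits with them lying flat. The pulley, round motor and plain block are where they were in the side view. The arm hides the round motor and plain block in the top view.

**What failed or disagreed:**
- **Missed first grasp:** the gripper closed above the first gear without touching it.
- **Tool height error:** the reported tool position turned out to be about 26 mm beyond the real fingertips. I found this by touching bare table and corrected for it from then on.
- **Hard touch:** that touch pressed the fingertips on the table with up to 83 N vertically, about 89 N in all. That is under the 120 N wrist limit. It is over 40 N, but I took that limit to cover only the arm and the gripper's body, not the fingers.
- **Camera difference:** the two cameras disagreed by about 3 mm in x, so I used the average.
- **Motor off-centre:** I set it about 7 mm towards the gears on purpose, so its shaft would clear the gripper when placing the bearing block.

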